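# Load a wax tube into the slicing guide

## Robot

A 7-joint arm with a two-finger parallel gripper is mounted at the origin on a cart in front of the work surface, level with it; the furniture and walls round the work are solid. World frame = base frame: x ahead of the robot, y to its left, z up, the work surface at z = 0. Lengths are in m, angles in rad, forces in N, time in s.
With the tool pointing down it reaches from about 0.425 to 0.875 m from the base axis. Payload 4.7 kg.
Tool frame: the origin (TCP) lies on the centre line of the jaws, within the pads' length; the fingertips stand 14 mm ahead of it and the grasp point (between the pads) lies 5 mm behind it; z points along the fingers, y is the direction in which the jaws open and shut (so a half turn about z gives the same grasp; the last joint's range is limited). The gripper opens to 87 mm and grips with 3 to 60 N. Pads are 19 mm wide; open, the fingers measure 117 mm over their backs; the gripper's body (75 mm by 190 mm) begins 51 mm behind the grasp point.
Start: joints at [1.333, 0.321, -0.07, 1.45, 0.023, 1.371, -0.057], TCP at [0.162, -0.63, 0.237] pointing down, gripper open.
Joint ranges: [-2.86, 2.86], [-0.3, 2.09], [-1.38, 1.24], [0.06, 2.45], [-1.56, 4.7], [0.09, 2.05], [-2.69, 2.69]. Speed limits (rad/s): [2.57, 2.57, 3.14, 3.14, 3.14, 3.14, 3.14].

## Interface

Orientations are given as a rotation vector (axis times angle).
In Python, from bench import ctrl gives the robot as it stands. The module is installed in compiled form; this text tells all that it offers.
- The arm moves only by the tool step_arm, never from a script. Its argument "plan" is a list of rows, each a list of 3 entries, a list of its own where there are three numbers: the turn, a rotation vector about the tool's x, y, z in rad, then the shift along the tool's x, y, z in m, then the closure in counts, from 0 (fully open) to 255 (shut). In form: [[[rx, ry, rz], [x, y, z], hand], ...]. A call has exactly 10 rows; each row is the pose to reach, as a shift and turn from the pose commanded when the call began, along the tool's axes at that moment; what a row does not reach only later rows make up. A row lasts 1/8 s, in which the tool goes at most 62.5 mm and 10.7 degrees, less where a joint would pass 70% of its speed; a pose out of reach is approached as far as the arm can. A call with a gripper value outside its range is refused whole. The fingers move at their own pace and stop on an object; "squeeze" is the grip in N (left out, the last holds). Time passes only in rows, so rows that repeat a pose let the fingers close, or fill a call up. It gives the time, the measured TCP pose, the force and the opening at its end, in the units of the state.
- ctrl.get_state(): the state, without advancing time (a new reading comes with each control period).
- ctrl.get_image(name): name is "side" or "top" or "wrist"; returns the picture (480x640x3 uint8, red, green, blue); there is no depth.
- ctrl.calibration(name): a dict with "fov_y" (degrees; the focal length in pixels is half the picture's height over the tangent of half this angle, whatever the lens; pixels are square), "cx", "cy" (the principal point, pixels), "k1" (the pictures are not rectified: a ray, as slopes to the right and down, at radius r is drawn at 1 + k1 r^2 times it, then the intrinsics apply), "rvec" (rotation vector, rad) and "tvec" (3), from world to camera coordinates, as OpenCV has them. Camera axes: x right, y down, z forward; pixel columns grow to the right and rows downward; lengths in m; the calibration is good to about 2 mm. A picture is of the moment at which its call begins: read the wrist's pose just before it. calibration takes no time and is no camera call; for the wrist camera it gives the pose at the moment of the call.
- ctrl.close_job(): hands the job in, once; it reports no verdict.
Trained networks look in the newest picture that a camera, given by its name, has taken for a name from the list of things; names that differ only in an ending like _2 or _b are one class to them, and where a whole thing is asked for, a point or a joint stands for the part that bears it (a point fixed in the world has none). Each returns a list of dicts, best first, with "score" (0 to 1); they miss things now and then, are a little off and sometimes report something else, mostly with a low value. They report only what shows in the picture. A call takes as long as a camera call.
- ctrl.cut_out(camera, label): "pixels" (480x640 bool, what is visible of it) and "rect" ([left, top, width, height] in pixels, round what is visible of it).
The state is a dict: "time": time; "joint_positions": joint angles; "qd": joint speeds; "joint_torque": joint torques, N m; "position": TCP position; "tool_rot": TCP orientation; "ft_force": force on the tool from outside, world axes, zero at the start; "torque": the same for the moment, N m; "grip_width": opening from 0.0 (shut) to 1.0 (fully open).
Only numpy, scipy, OpenCV 4.12 (cv2) and the standard library are available. Lean on these libraries where they do the work, as an engineer would, in place of code of your own. Each camera call takes 0.05 s, during which the arm holds its last target.

## Task

Load the slicing guide for the next ring blank: take the wax tube out of the white tray, lay it on the guide's bed snug along the fence ahead of the sprung presser and let go of it, then push it endways along the fence, past the presser, until it bears firmly on the round anvil of the length stop. Feel for the anvil: the stop is only clamped by friction and must not be shifted. Leave the tube there touching it, and everything else on the bench where it is.

Things in the scene. Friction and masses are not known exactly. Their poses are not given: they have to be found in the camera images.
- guide: Tube slicing guide (a saw jig) screwed to the bench; wood base 110 mm (x) by 250 mm (y), its flat top (the bed) 14 mm above the origin; origin at the centre of the underside. +y: infeed end, where the tube is laid; -y: end with saw blocks and stop. A tube lying against the fence has its axis at x = +6 mm, 28 mm above the origin. A 4 mm lip runs along the near edge, x = -49 mm, y = +38 to +122 mm.
- guide_fence (a point): Foot of the fence at mid-length, on its near face, at bed height; axes as the guide's. The fence is an aluminium wall along y, its face looking to guide -x: 16 mm high over the bed from guide y = +123 to -24 mm, then 34 mm high (saw blocks, 3 mm kerf at y = -64 mm) to y = -110 mm. Opposite the saw blocks two posts 34 mm high stand at x = -14 to -30 mm, y = -54 to -74 mm.
- guide_lay (a point): Where the middle of the tube's axis should be when it is laid down against the fence ahead of the presser: guide x = +6, y = +60 mm, 14 mm above the bed. Axes as the guide's. At least 25 mm of empty bed lies before and behind the tube there. The bed is level: the tube can roll off toward guide -x.
- presser_pivot (a point): Upright pivot pin of the presser, 14 mm above the bed, at guide x = -43, y = +12 mm; its top stands 35 mm over the bed. The presser is a spring-loaded dark steel arm that slopes from here toward the fence and to guide -y, ending in a white plastic nose; it swings outward by itself when the tube arrives.
- presser_nose (a point): Inner edge of the presser's nose, 14 mm above the bed (the arm is 23 mm high over the bed). At rest near guide y = -46 mm and 4 mm inside the tube's near side; the tube meets the slope about 10 mm before it. Getting past takes about 5 to 9 N of push, sliding on beyond it a steady 3 to 7 N. It presses the tube to the fence and holds it when the push ends.
- stop_face (a point): Middle of the front face of the length stop's steel block (26 mm wide and high, clamp screw on top, top 38 mm over the bed), 14 mm above the bed, on the line of the tube's axis; axes as the guide's. Guide y = -94 mm minus the joint 'stop'. In front of it stands the stop's round steel anvil, 22 mm across, on a fine screw: the tube's end bears on the anvil, not on the block.
- stop (a joint): Setting of the stop block along the guide, m: 0 to 0.006 at the start, growing toward guide -y. Clamped by friction: pushed with over about 9 N it slips. The anvil's face stands 5 to 21 mm in front of the block, as its fine screw was last set, which is not measured: find it by feel. Firm seating is 3 to 7 N on the anvil, on top of the presser's drag.
- wax_tube: Ring wax tube, 28.5 mm outer diameter, 60 mm long, 16 mm bore, 40 to 65 g, plain blue hard wax, lying on its side. Origin at the centre of one end; its z axis runs along the tube to the other end. Either end may lead.
- wax_tube_center (a point): Middle of the tube's axis. Its z axis runs along the tube.
- white_tray: Low white tray, 100 mm (x) by 160 mm (y), walls 2 mm thick and 22 mm high, floor 2 mm; origin under its centre. The tube lies in it roughly along its y axis, with at least 20 mm free at its ends and 20 mm at its sides; the two finished ring waxes lie at the +y end. To be left there.
- wax_ring0: Finished ring wax, 24 x 28 x 8 mm, in the tray; origin under its centre. Leave it.
- wax_ring1: Another ring wax, 24 x 28 x 8 mm, in the tray; origin under its centre. Leave it.
- caliper: Caliper, 51 x 150 x 11 mm, on the bench behind the guide; origin under its centre. Leave it.
- tape_roll: Roll of tape, 73 mm across, 18 mm high; origin under its centre. Leave it.
- jar_flux: Small amber jar with black lid, 43 mm across, 55 mm high; origin under its centre. Leave it.
- dust_brush: Small flat wooden brush, 15 x 167 x 11 mm, on the bench right of the guide; origin under its centre. Leave it.

How it is judged:
By the outcome, as a careful person would: the job done as asked, in the order asked, and still so for the second after the job is handed in, with the robot touching nothing.
It also fails if it takes over 69 s, if anything falls off the work surface, if the arm or the gripper's body presses on something with over 40 N, if the wrist force passes 120 N, or if a joint passes its speed limit or range.

## Working session

There is one attempt and no reset: what is moved stays moved. The work goes in short steps, Python scripts to look and compute and a tool call to move; the robot and the scene stay as the last step left them, time stands still between calls to the robot, and variables do not carry over. Pictures are saved under pics/ and viewed, and the job is handed in when it is done.

Besides the shell and the picture viewer there is one more tool, called after "Call:" as name(argument=value, ...), one argument or row to a line, values as JSON. step_arm: Moves the arm, as the interface text tells. Its arguments: {"type":"object","properties":{"plan":{"type":"array"},"squeeze":{"type":"number"}},"required":["plan"]}

```bash
mkdir -p pics; python3 - <<'E'
from bench import ctrl
import cv2
s=ctrl.get_state();print(s)
for n in("side","top","wrist"):
    im=ctrl.get_image(n);cv2.imwrite(f"pics/{n}0.png",im[:,:,::-1]);print(n,ctrl.calibration(n))
print(ctrl.get_state()["time"])
E
```

```text
{'time': 0.0, 'joint_positions': array([ 1.33309039,  0.32183233, -0.07007507,  1.45165361,  0.02262071,
        1.3707653 , -0.05687307]), 'qd': array([-9.73297226e-04, -3.61581285e-04,  5.03052351e-05, -2.54569694e-04,
       -1.34783339e-03, -7.70565786e-04,  1.26402839e-03]), 'joint_torque': array([-6.39787177e-04, -4.91282451e+01, -4.04092055e-01, -3.12525523e+01,
       -6.37707487e-02,  4.35399322e-02,  1.93211858e-04]), 'position': array([ 0.16176433, -0.62902617,  0.23546608]), 'tool_rot': array([-3.11489190e+00, -3.94341823e-01,  5.53214561e-04]), 'ft_force': array([ 0.43239481, -0.51639057, -0.72827824]), 'torque': array([ 0.00279743,  0.05092269, -0.00605991]), 'grip_width': 0.9988984053133817}
side {'fov_y': 50.16179844313245, 'cx': 319.7468024692884, 'cy': 245.45890557016517, 'k1': 0.02649719789736134, 'rvec': array([ 2.25903921, -1.37445243,  0.36620923]), 'tvec': array([-0.37491753,  0.41320146,  0.70965748])}
top {'fov_y': 44.13494910652894, 'cx': 317.6732833337256, 'cy': 238.93628221890242, 'k1': -0.17166978934839347, 'rvec': array([ 2.19110625, -2.21795293,  0.07779012]), 'tvec': array([-0.13819918,  0.54038356,  1.13577263])}
wrist {'fov_y': 61.942612989381786, 'cx': 318.8823392034253, 'cy': 245.1024050694683, 'k1': -0.07167819764208384, 'rvec': array([-2.29512562,  1.77914847,  0.25914402]), 'tvec': array([-0.64883507, -0.03528874,  0.39107648])}
0.15
```

View pics/side0.png

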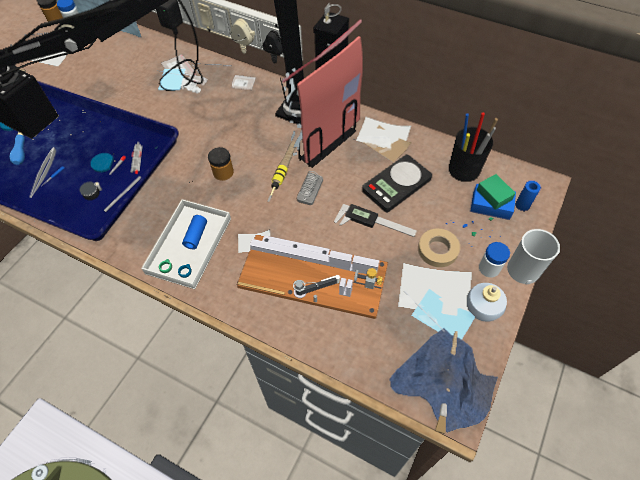

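View pics/top0.png

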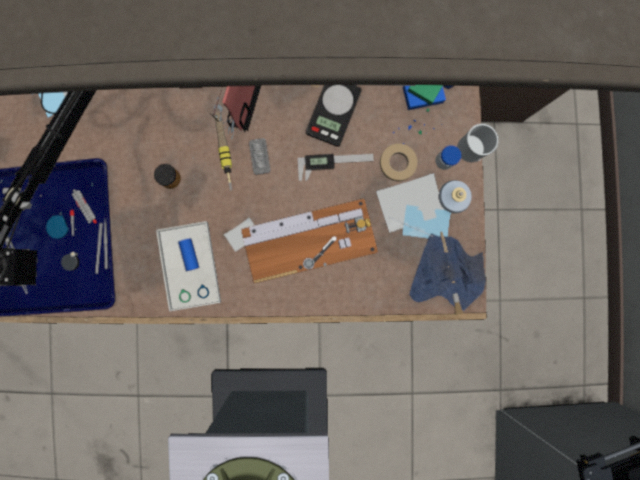

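View pics/wrist0.png

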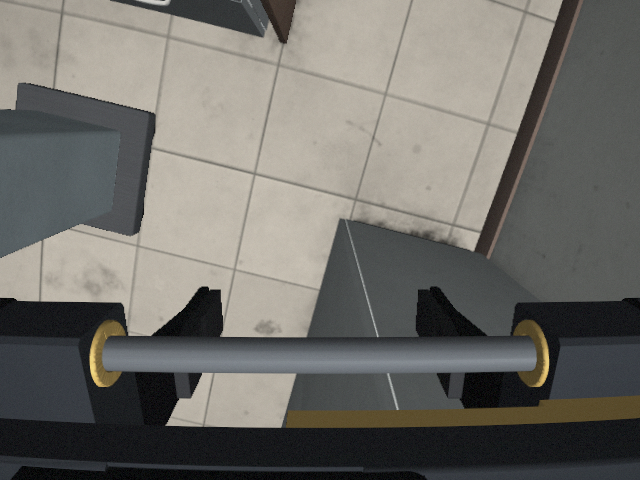

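```bash
cat > h.py <<'E'
from bench import ctrl
import numpy as np, cv2
from scipy.spatial.transform import Rotation as R
def K(c):
    f=240/np.tan(np.radians(c["fov_y"])/2); return f
def proj(c,P):
    P=np.atleast_2d(P); q=R.from_rotvec(c["rvec"]).apply(P)+c["tvec"]
    s=q[:,:2]/q[:,2:]; r2=(s**2).sum(1,keepdims=True); s=s*(1+c["k1"]*r2)
    return s*K(c)+[c["cx"],c["cy"]]
def ray(c,uv):
    uv=np.atleast_2d(np.asarray(uv,float)); d=(uv-[c["cx"],c["cy"]])/K(c); s=d.copy()
    for _ in range(30): s=d/(1+c["k1"]*(s**2).sum(1,keepdims=True))
    Rm=R.from_rotvec(c["rvec"]); o=-Rm.inv().apply(c["tvec"])
    return o,Rm.inv().apply(np.c_[s,np.ones(len(s))])
def atz(c,uv,z):
    o,d=ray(c,uv); return (o+d*((z-o[2])/d[:,2:]))
def grab(n,tag,crop=None,sc=1):
    c=ctrl.calibration(n); im=ctrl.get_image(n); v=im[:,:,::-1]
    if crop: l,t,w,h=crop; v=v[t:t+h,l:l+w]
    if sc!=1: v=cv2.resize(v,None,fx=sc,fy=sc,interpolation=cv2.INTER_CUBIC)
    cv2.imwrite(f"pics/{tag}.png",v); np.savez(f"pics/{tag}.npz",**c); return im,c
def rel(p_w):
    s=ctrl.get_state(); return R.from_rotvec(s["tool_rot"]).inv().apply(np.asarray(p_w)-s["position"])
E
python3 - <<'E'
from h import *
c=ctrl.calibration("top")
for p in [(0,0,0),(.16,-.63,.23),(.5,0,0),(.6,.2,0)]: print(p,proj(c,p))
for uv in [(189,254),(185,222),(310,240)]: print(uv,atz(c,uv,0))
grab("top","top1",(140,180,260,140),3)
grab("side","side1",(130,190,270,140),2.9)
E
```

```text
(0, 0, 0) [[248.62049951 508.94503416]]
(0.16, -0.63, 0.23) [[609.62854732 452.55084075]]
(0.5, 0, 0) [[244.2148008  259.81697047]]
(0.6, 0.2, 0) [[144.37234776 210.64513393]]
(189, 254) [[0.51261599 0.10957992 0.        ]]
(185, 222) [[0.57613375 0.11753183 0.        ]]
(310, 240) [[ 0.53752296 -0.12992542  0.        ]]
```

View pics/top1.png

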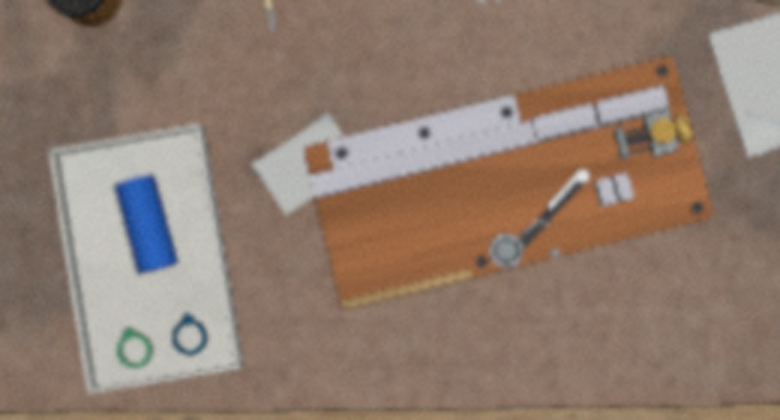

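View pics/side1.png

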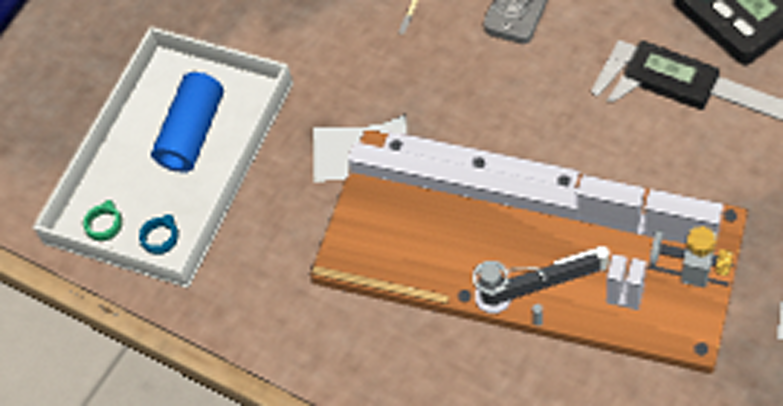

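```bash
python3 - <<'E'
from h import *
from scipy.optimize import least_squares
T=ctrl.calibration("top");S=ctrl.calibration("side")
def t(u,v):return (140+u/3,180+v/3)
def s(u,v):return (130+u/2.9,190+v/2.9)
pts=[((-55,125,14),t(340,305),s(312,272)),((-55,-125,14),t(712,215),s(713,362)),((55,-125,14),t(672,58),s(747,210)),
((-43,12,49),t(505,248),s(490,268)),((-49,122,18),t(345,303),None),((-49,38,18),t(470,273),s(448,297)),]
def res(p):
    r=[]
    for g,a,b in pts:
        g=np.array(g)/1000; w=np.r_[R.from_euler('z',p[2]).apply(g)]+[p[0],p[1],0]
        for c,o in((T,a),(S,b)):
            if o is not None: r+=list((proj(c,w)[0]-o))
    return np.array(r)
f=least_squares(res,[.53,-.13,.2],loss='soft_l1');print(f.x,np.degrees(f.x[2]),res(f.x).reshape(-1,2).round(1))
for n,cc in(("top",T),("side",S)):
  ctrl.get_image(n)
  for l in("wax_tube","white_tray","wax_ring0"):
    for d in ctrl.cut_out(n,l)[:2]:
        m=d["pixels"]; mo=cv2.moments(m.astype(np.uint8),True)
        rr=cv2.minAreaRect(np.argwhere(m)[:,::-1].astype(np.float32))
        print(n,l,d["score"],d["rect"],m.sum(),rr)
        z=.016 if l=="wax_tube" else .012
        print(atz(cc,cv2.boxPoints(rr),z).round(4).tolist(), atz(cc,[rr[0]],z))
# camera rel TCP
st=ctrl.get_state();w=ctrl.calibration("wrist");Rw=R.from_rotvec(w["rvec"]);o=-Rw.inv().apply(w["tvec"])
Rt=R.from_rotvec(st["tool_rot"]);print("cam in tool",Rt.inv().apply(o-st["position"]),(Rt.inv()*Rw.inv()).as_matrix().round(3))
print(Rt.as_matrix().round(3),ctrl.get_state()["time"])
E
```

```text
[ 0.53634834 -0.12858106  0.23199097] 13.292103715764721 [[ 0.4  1.6]
 [-2.   0.4]
 [ 1.   0.5]
 [ 0.2  1.3]
 [ 0.5 -1.7]
 [ 0.3 -1.6]
 [ 0.4  0.3]
 [-0.4  0.5]
 [-0.7 -1.1]
 [-0.2 -1.6]
 [-0.5 -1.5]]
top wax_tube 0.72 [178.9, 236.4, 21.5, 35.5] 462 ((188.5294189453125, 254.11769104003906), (32.49977493286133, 15.037208557128906), 75.96376037597656)
[[0.5394, 0.1295, 0.016], [0.5462, 0.1006, 0.016], [0.4846, 0.0853, 0.016], [0.4777, 0.1141, 0.016]] [[0.5119423  0.10732162 0.016     ]]
top white_tray 0.62 [155.2, 224.2, 68.4, 86.7] 3818 ((188.14041137695312, 265.8775329589844), (83.85345458984375, 53.558780670166016), 80.90972137451172)
[[0.5627, 0.1749, 0.012], [0.578, 0.0696, 0.012], [0.4161, 0.0445, 0.012], [0.4002, 0.149, 0.012]] [[0.48907455 0.10898693 0.012     ]]
top wax_ring0 0.54 [179.9, 292.3, 6.1, 10.0] 29 ((182.44595336914062, 294.3243713378906), (7.55609655380249, 9.416058540344238), 54.46232223510742)
[[0.4343, 0.1326, 0.012], [0.4449, 0.1173, 0.012], [0.4329, 0.1087, 0.012], [0.4223, 0.124, 0.012]] [[0.43362008 0.12063427 0.012     ]]
side wax_tube 0.61 [181.7, 215.2, 2
[... 328 characters left out ...]
5, 242.56402587890625), (55.70328140258789, 90.35482025146484), 27.758541107177734)
[[0.4028, 0.1469, 0.012], [0.5843, 0.1847, 0.012], [0.5762, 0.0648, 0.012], [0.4007, 0.0388, 0.012]] [[0.48672196 0.10719873 0.012     ]]
side wax_ring0 0.39 [161.3, 258.2, 13.0, 14.5] 99 ((165.25001525878906, 266.2500305175781), (12.020814895629883, 12.727922439575195), 45.0)
[[0.4202, 0.1267, 0.012], [0.4427, 0.1235, 0.012], [0.4353, 0.0993, 0.012], [0.4131, 0.1027, 0.012]] [[0.42777494 0.11299641 0.012     ]]
cam in tool [ 0.07710591 -0.00045611 -0.1484366 ] [[-0.    -0.959 -0.283]
 [ 1.    -0.     0.   ]
 [-0.    -0.283  0.959]]
[[ 0.968  0.249 -0.   ]
 [ 0.249 -0.968 -0.   ]
 [-0.     0.    -1.   ]] 0.65
```

Call:
step_arm(
  plan=[
    [[0, 0, 0], [0.03, -0.026, -0.01], 0],
    [[0, 0, 0], [0.075, -0.066, -0.015], 0],
    [[0, 0, 0], [0.12, -0.106, -0.015], 0],
    [[0, 0, 0], [0.165, -0.146, -0.015], 0],
    [[0, 0, 0], [0.212, -0.188, -0.015], 0],
    [[0, 0, 0], [0.259, -0.23, -0.015], 0],
    [[0, 0, 0], [0.306, -0.272, -0.015], 0],
    [[0, 0, 0], [0.353, -0.314, -0.015], 0],
    [[0, 0, 0], [0.4, -0.356, -0.015], 0],
    [[0, 0, 0], [0.44, -0.395, -0.015], 0],
  ],
)

```text
time: 1.9
position: [0.4907, -0.1354, 0.252]
tool_rot: [3.116, 0.395, 0.002]
ft_force: [1.1, -0.2, -0.8]
grip_width: 0.998
```

```bash
python3 - <<'E'
from h import *
grab("wrist","w1");s=ctrl.get_state();print(s["joint_positions"],s["position"],s["tool_rot"],s["ft_force"],s["time"])
E
```

```text
[ 0.77005624  0.03926984 -0.57908077  1.75338302  0.01633666  1.35170388
 -1.11990182] [ 0.49442562 -0.12605184  0.25235431] [-3.11039124 -0.41146686 -0.00820416] [1.89812692 6.2733479  0.83276923] 1.95
```

View pics/w1.png

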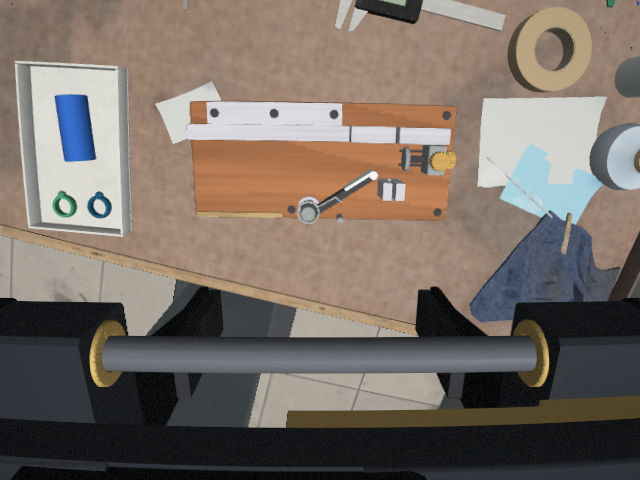

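```bash
python3 - <<'E'
from h import *
im,c=grab("wrist","w2",(180,85,290,150),2.75)
cv2.imwrite("pics/w2full.png",im[:,:,::-1])
cv2.imwrite("pics/w2b.png",cv2.resize(im[50:245,5:140,::-1],None,fx=3,fy=3,interpolation=cv2.INTER_CUBIC))
cv2.imwrite("pics/w2c.png",cv2.resize(im[115:215,360:470,::-1],None,fx=6,fy=6,interpolation=cv2.INTER_CUBIC))
s=ctrl.get_state();print(s["position"],s["tool_rot"],s["ft_force"],s["time"])
E
```

```text
[ 0.4927134  -0.12942017  0.25224027] [-3.11176838 -0.41284803 -0.00493528] [ 0.27001531 -0.03660872  0.26157202] 2.0
```

View pics/w2.png

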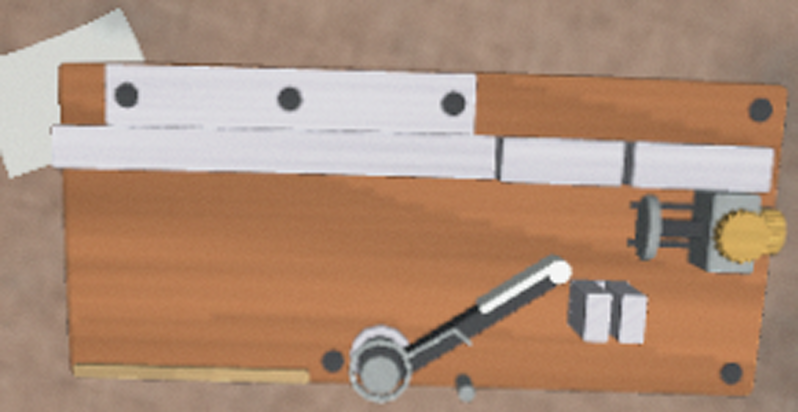

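View pics/w2b.png

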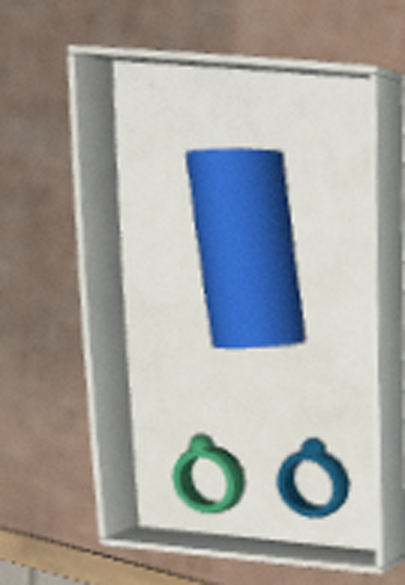

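View pics/w2c.png

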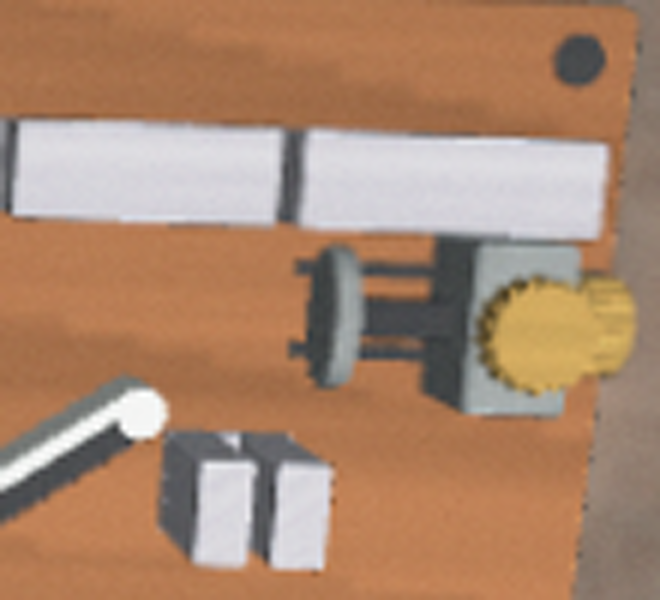

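```bash
cat > fit.py <<'E'
from h import *
from scipy.optimize import least_squares
T=ctrl.calibration("top");S=ctrl.calibration("side");W=dict(np.load("pics/w2.npz"))
def t(u,v):return (140+u/3,180+v/3)
def s(u,v):return (130+u/2.9,190+v/2.9)
def w(u,v):return (180+u/2.75,85+v/2.75)
pts=[((-55,125,14),w(73,379)),((-55,-125,14),w(751,397)),((55,-125,14),w(785,87)),((55,125,14),w(60,63)),
((20.25,-64,48),w(629,187)),((20.25,-24,48),w(499,180)),((20.25,-110,48),w(770,191)),((20.25,123,30),w(52,168)),((-43,12,49),w(380,369))]
def mk(pts,c):
  def res(p):
    r=[]
    for g,a in pts:
        g=np.array(g)/1000; x=R.from_euler('z',p[2]).apply(g)+[p[0],p[1],0]
        r+=list(proj(c,x)[0]-a)
    return np.array(r)
  return res
E
python3 - <<'E'
from fit import *
res=mk(pts,W)
f=least_squares(res,[.53,-.13,.2],loss='soft_l1');p=f.x;print(p,np.degrees(p[2]),res(p).reshape(-1,2).round(1).tolist())
g=lambda v:R.from_euler('z',p[2]).apply(np.array(v)/1000)+[p[0],p[1],0]
# anvil scan
for y in range(-96,-70,2): print(y,(proj(W,g((6,y,28)))[0]-[360,115])*6, proj(W,g((6,y,39)))[0]*6-[2160,690])
# tube: silhouette fit
print("block", (proj(W,g((6,-94,40)))[0]-[360,115])*6)
b=lambda u,v:(5+u/3,50+v/3)
# end-top corners: contour at equator-ish
for a in [(187,150),(284,150),(305,342),(213,349)]: print(atz(W,[b(*a)],.016))
E
```

```text
[ 0.53509047 -0.12709698  0.23530833] 13.4821743872345 [[-1.4, -0.3], [1.5, 0.2], [2.3, -1.1], [-1.8, -0.5], [-0.8, -0.3], [0.5, 0.7], [0.1, 0.3], [-0.2, 0.0], [0.2, 2.4]]
-96 [457.87118834 320.52861725] [478.26600487 327.41699243]
-94 [445.1122973  320.05687405] [465.14367263 326.92996404]
-92 [432.34403015 319.58690972] [452.01112605 326.44478544]
-90 [419.56655107 319.11872922] [438.86854425 325.96146205]
-88 [406.78002431 318.65233754] [425.71610647 325.47999931]
-86 [393.98461418 318.18773966] [412.55399195 325.00040262]
-84 [381.18048501 317.72494055] [399.38238002 324.52267743]
-82 [368.36780121 317.26394519] [386.20145004 324.04682916]
-80 [355.54672721 316.80475857] [373.01138145 323.57286323]
-78 [342.71742751 316.34738568] [359.81235373 323.10078509]
-76 [329.88006666 315.89183149] [346.60454641 322.63060016]
-74 [317.03480923 315.43810099] [333.38813909 322.16231388]
-72 [304.18181987 314.98619918] [320.16331141 321.69593168]
block [467.02264621 327.57509297]
[[0.53580633 0.13244386 0.016     ]]
[[0.54312887 0.10113382 0.016     ]]
[[0.48543036 0.08627081 0.016     ]]
[[0.47551273 0.1165415  0.016     ]]
```

Call:
step_arm(
  plan=[
    [[0, 0, -0.17], [0.009, -0.025, 0.01], 56],
    [[0, 0, -0.345], [0.018, -0.05, 0.025], 56],
    [[0, 0, -0.52], [0.027, -0.075, 0.04], 56],
    [[0, 0, -0.695], [0.036, -0.1, 0.055], 56],
    [[0, 0, -0.87], [0.045, -0.13, 0.075], 56],
    [[0, 0, -1.045], [0.055, -0.16, 0.09], 56],
    [[0, 0, -1.22], [0.065, -0.19, 0.11], 56],
    [[0, 0, -1.395], [0.073, -0.21, 0.12], 56],
    [[0, 0, -1.557], [0.079, -0.224, 0.13], 56],
    [[0, 0, -1.557], [0.079, -0.224, 0.13], 56],
  ],
)

```text
time: 3.25
position: [0.5097, 0.0999, 0.121]
tool_rot: [-1.941, -2.469, 0.001]
ft_force: [-0.1, -0.5, -0.5]
grip_width: 0.78
```

```bash
python3 - <<'E'
from h import *
im,c=grab("side","s3",(130,170,200,130),4)
im,c=grab("wrist","w3")
s=ctrl.get_state();print(s["position"],s["tool_rot"],s["ft_force"],s["time"],s["joint_positions"],s["grip_width"])
M=R.from_rotvec(s["tool_rot"]).as_matrix();print(M.round(3),np.degrees(np.arctan2(M[1,0],M[0,0])))
E
```

```text
[0.51046873 0.0982775  0.12169987] [ 1.94616168e+00  2.46571792e+00 -7.99518193e-04] [0.94812329 0.01928833 0.5550205 ] 3.35 [ 0.52840438  0.22359659 -0.84680795  1.8876616   0.18704512  1.11167737
 -0.15514148] 0.7778069560778706
[[-0.232  0.973 -0.   ]
 [ 0.973  0.232 -0.001]
 [-0.001 -0.    -1.   ]] 103.43278247667918
```

View pics/w3.png

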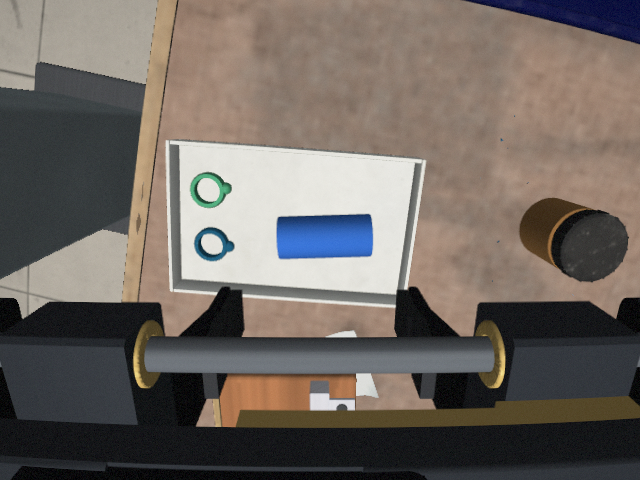

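View pics/s3.png

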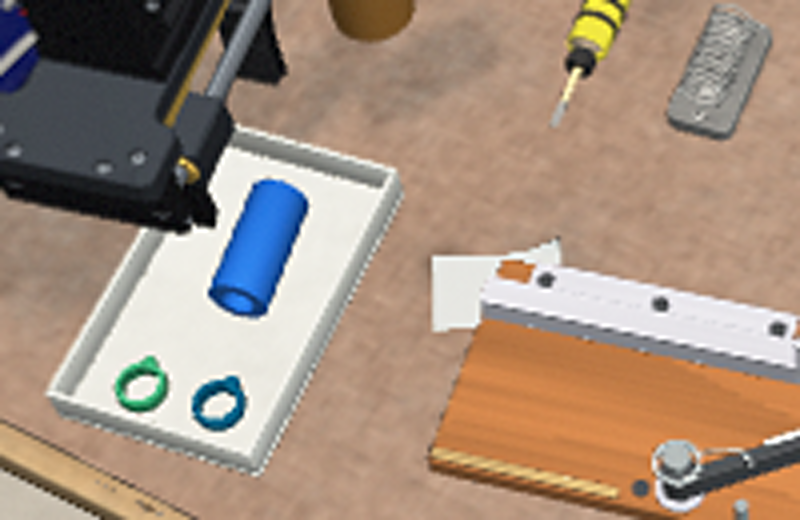

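```bash
python3 - <<'E'
from h import *
im=cv2.imread("pics/w3.png");c=dict(np.load("pics/w3.npz"))
hsv=cv2.cvtColor(im,cv2.COLOR_BGR2HSV);m=((hsv[...,0]>100)&(hsv[...,0]<125)&(hsv[...,1]>150)&(hsv[...,2]>60)).astype(np.uint8)
m[:200]=0;m[270:]=0;m[:,:260]=0;m[:,390:]=0
from scipy.optimize import least_squares
cnt=max(cv2.findContours(m,cv2.RETR_EXTERNAL,cv2.CHAIN_APPROX_NONE)[0],key=cv2.contourArea)
print(cv2.minAreaRect(cnt))
# silhouette model fit: hull of projected cylinder
a=np.linspace(0,2*np.pi,40)
def model(p):
    d=np.array([np.cos(p[2]),np.sin(p[2]),0]);n=np.array([-d[1],d[0],0]);k=np.array([0,0,1])
    P=[]
    for e in(-.03,.03):
        P.append(np.array([p[0],p[1],.01625])+e*d+.01425*(np.outer(np.cos(a),n)+np.outer(np.sin(a),k)))
    return cv2.convexHull(proj(c,np.vstack(P)).astype(np.float32))
def res(p):
    h=model(p); return np.array([cv2.pointPolygonTest(h,(float(q[0]),float(q[1])),True) for q in cnt[:,0]])-0.5
f=least_squares(res,[.511,.106,.25],diff_step=1e-3);print(f.x,np.degrees(f.x[2]),np.abs(f.fun).mean())
tip=[.511-.014*0,.1,.018]
print(ctrl.calibration("wrist")["tvec"],c["tvec"])
E
```

```text
((324.09954833984375, 236.08059692382812), (41.261863708496094, 94.49131774902344), 88.40885925292969)
[0.51042852 0.10867149 0.26492215] 15.178920858505133 0.9711420917936399
[-0.51848959 -0.02365024  0.27491171] [-0.51821784 -0.02347929  0.27498462]
```

Call:
step_arm(
  plan=[
    [[0, 0, -0.027], [0.009, 0.0016, 0.01], 56],
    [[0, 0, -0.027], [0.009, 0.0016, 0.03], 56],
    [[0, 0, -0.027], [0.009, 0.0016, 0.055], 56],
    [[0, 0, -0.027], [0.009, 0.0016, 0.078], 56],
    [[0, 0, -0.027], [0.009, 0.0016, 0.095], 56],
    [[0, 0, -0.027], [0.009, 0.0016, 0.103], 56],
    [[0, 0, -0.027], [0.009, 0.0016, 0.1038], 56],
    [[0, 0, -0.027], [0.009, 0.0016, 0.1038], 56],
    [[0, 0, -0.027], [0.009, 0.0016, 0.1038], 56],
    [[0, 0, -0.027], [0.009, 0.0016, 0.1038], 56],
  ],
  squeeze=15,
)

```text
time: 4.6
position: [0.51, 0.1083, 0.018]
tool_rot: [1.908, 2.495, 0.0]
ft_force: [-0.5, -0.6, -0.4]
grip_width: 0.779
```

```bash
python3 - <<'E'
from h import *
im,c=grab("wrist","w4")
im,c=grab("side","s4",(130,170,200,130),4)
s=ctrl.get_state();print(s["position"],s["tool_rot"],s["ft_force"],s["time"],s["grip_width"])
E
```

```text
[0.50988768 0.10831872 0.01787293] [1.90841704e+00 2.49504868e+00 1.59378743e-04] [-0.11387702  0.56478847  0.65393096] 4.7 0.7803505488481531
```

View pics/w4.png

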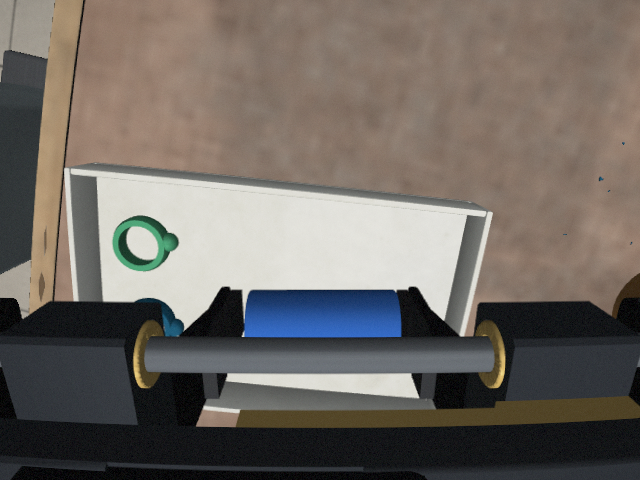

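View pics/s4.png

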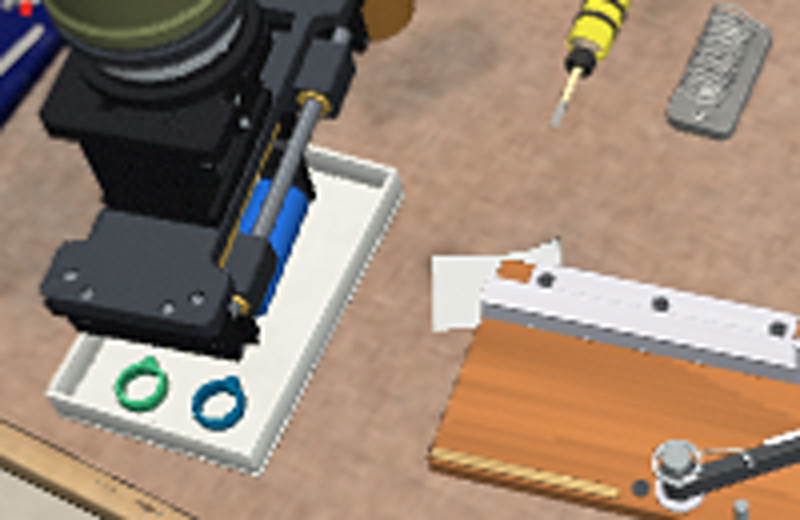

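```bash
python3 - <<'E'
from h import *
c=dict(np.load("pics/w4.npz"));s=ctrl.get_state();Rt=R.from_rotvec(s["tool_rot"])
for off in(-.006,-.003,0,.003,.006):
    best=[]
    for y in(-.03,0,.03):
        a=np.linspace(0,2*np.pi,60)
        P=np.c_[off+.01425*np.cos(a),0*a+y,.01425*np.sin(a)+.0018]
        best.append(proj(c,s["position"]+Rt.apply(P))[:,1].min().round(1))
    print(off,best,proj(c,s["position"]+Rt.apply([[off,-.03,0],[off,.03,0]])).round(0).tolist())
E
```

```text
-0.006 [np.float64(301.6), np.float64(301.7), np.float64(301.5)] [[249.0, 338.0], [392.0, 338.0]]
-0.003 [np.float64(295.1), np.float64(295.2), np.float64(295.1)] [[248.0, 331.0], [393.0, 331.0]]
0 [np.float64(288.5), np.float64(288.6), np.float64(288.5)] [[248.0, 325.0], [393.0, 325.0]]
0.003 [np.float64(281.9), np.float64(282.0), np.float64(281.9)] [[248.0, 318.0], [393.0, 318.0]]
0.006 [np.float64(275.2), np.float64(275.2), np.float64(275.2)] [[247.0, 312.0], [394.0, 312.0]]
```

Call:
step_arm(
  plan=[
    [[0, 0, 0], [0, 0, 0], 255],
    [[0, 0, 0], [0, 0, 0], 255],
    [[0, 0, 0], [0, 0, 0], 255],
    [[0, 0, 0], [0, 0, 0], 255],
    [[0, 0, 0], [0, 0, 0], 255],
    [[0, 0, 0], [0, 0, -0.005], 255],
    [[0, 0, 0], [0, 0, -0.02], 255],
    [[0, 0, 0], [0, 0, -0.045], 255],
    [[0, 0, 0], [0, 0, -0.075], 255],
    [[0, 0, 0], [0, 0, -0.1], 255],
  ],
  squeeze=15,
)

```text
time: 5.95
position: [0.5101, 0.1087, 0.1199]
tool_rot: [1.907, 2.495, 0.001]
ft_force: [0.4, 0.2, -0.7]
grip_width: 0.685
```

```bash
python3 - <<'E'
from h import *
im,c=grab("wrist","w5")
s=ctrl.get_state();print(s["position"],s["tool_rot"],s["ft_force"],s["time"],s["grip_width"])
E
```

```text
[0.51202046 0.10933849 0.12288064] [1.90470751 2.49206099 0.00601953] [2.06206089 0.56535243 1.75369718] 6.0 0.6898243741790802
```

View pics/w5.png

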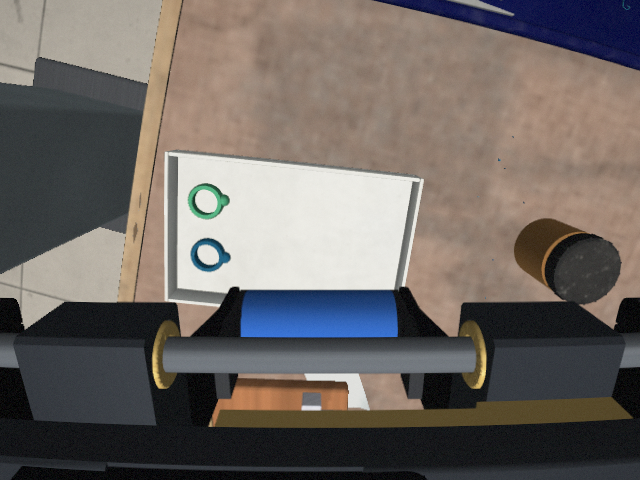

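Call:
step_arm(
  plan=[
    [[0, 0, 0.17], [-0.01, -0.002, 0], 255],
    [[0, 0, 0.35], [-0.03, -0.006, 0], 255],
    [[0, 0, 0.53], [-0.055, -0.011, 0], 255],
    [[0, 0, 0.71], [-0.08, -0.016, 0], 255],
    [[0, 0, 0.89], [-0.105, -0.02, 0], 255],
    [[0, 0, 1.07], [-0.13, -0.025, 0], 255],
    [[0, 0, 1.25], [-0.15, -0.029, 0], 255],
    [[0, 0, 1.43], [-0.165, -0.032, 0], 255],
    [[0, 0, 1.597], [-0.175, -0.034, 0], 255],
    [[0, 0, 1.597], [-0.175, -0.034, 0], 255],
  ],
)

```text
time: 7.25
position: [0.5227, -0.0702, 0.118]
tool_rot: [3.119, 0.375, 0.0]
ft_force: [-0.2, -0.3, -0.4]
grip_width: 0.692
```

```bash
python3 - <<'E'
from h import *
ctrl.get_image("top");ctrl.get_image("top");ctrl.get_image("top")
im,c=grab("wrist","w6")
s=ctrl.get_state();print(s["position"],s["tool_rot"],s["ft_force"],s["time"],s["grip_width"],s["joint_positions"])
M=R.from_rotvec(s["tool_rot"]).as_matrix();print(M.round(4).tolist(),np.degrees(np.arctan2(M[1,0],M[0,0])))
E
```

```text
[ 0.52276714 -0.0685177   0.11783798] [-3.11847821e+00 -3.79088674e-01 -1.89930224e-04] [-0.18898456 -0.78840262 -0.21171309] 7.45 0.686302043343737 [ 0.58878058  0.19562349 -0.55687072  1.88210025  0.11560559  1.09546991
 -1.34142772]
[[0.9709, 0.2396, 0.0001], [0.2396, -0.9709, 0.0002], [0.0001, -0.0001, -1.0]] 13.86197283155916
```

View pics/w6.png

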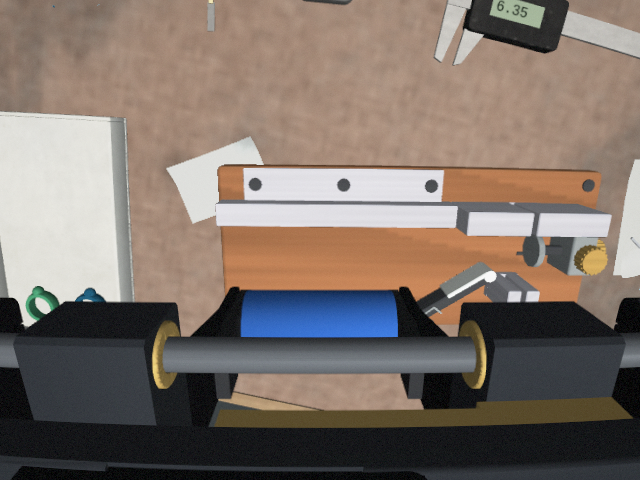

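```bash
python3 - <<'E'
import cv2
im=cv2.imread("pics/w6.png")
cv2.imwrite("pics/w6a.png",cv2.resize(im[155:325,205:415],None,fx=3.5,fy=3.5,interpolation=cv2.INTER_CUBIC))
cv2.imwrite("pics/w6b.png",cv2.resize(im[155:325,415:625],None,fx=3.5,fy=3.5,interpolation=cv2.INTER_CUBIC))
E
```

```text
(no output)
```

View pics/w6a.png

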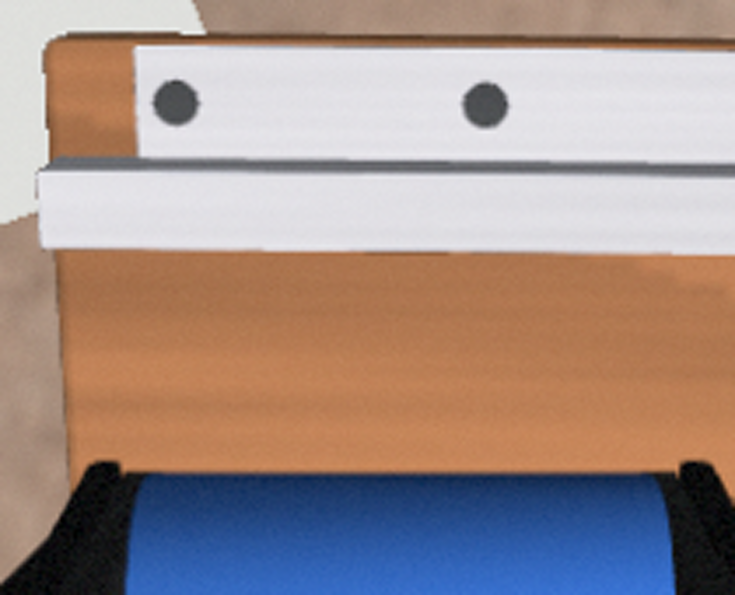

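View pics/w6b.png

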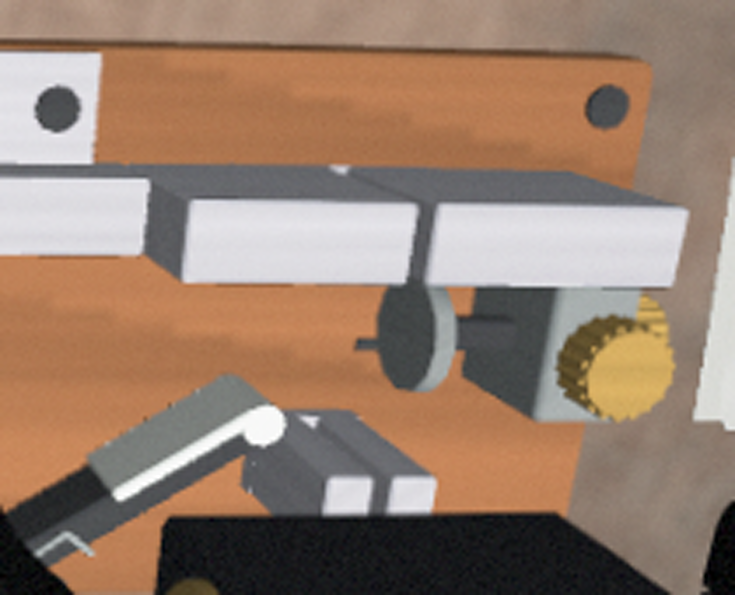

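```bash
python3 - <<'E'
from fit import *
W=dict(np.load("pics/w6.npz"))
A=lambda u,v:(205+u/3.5,155+v/3.5)
B=lambda u,v:(415+u/3.5,155+v/3.5)
pts=[((20.25,123,30),A(40,250)),((20.25,-24,30),B(143,256)),((20.25,-24,48),B(181,284)),((20.25,-110,48),B(670,288)),((20.25,-64,48),B(418,286)),((55,125,14),A(42,36)),((55,-125,14),B(652,58))]
for q in(pts,pts[:5]):
  res=mk(q,W);f=least_squares(res,[.53,-.13,.2],loss='soft_l1');p=f.x;print(p.round(4),np.degrees(p[2]),res(p).reshape(-1,2).round(1).tolist())
g=lambda v:R.from_euler('z',p[2]).apply(np.array(v)/1000)+[p[0],p[1],0]
print("anv",B(408,335))
for y in range(-90,-70,2): print(y,proj(W,g((6,y,28)))[0].round(1))
# fence direction only, from face edge
e=atz(W,[A(40,250),A(735,255)],.03);d=e[0]-e[1];print(e,np.degrees(np.arctan2(-d[0],d[1])))
s=ctrl.get_state();Rg=R.from_euler('z',p[2])
pg=Rg.inv().apply(s["position"]-[p[0],p[1],0]);print("tcp in guide",pg)
# tube in tool: silhouette top row ~ 155+473/3.5
print(155+473/3.5)
Rt=R.from_rotvec(s["tool_rot"])
for off in(-.003,-.001,0,.001,.003):
    a=np.linspace(0,2*np.pi,60);r=[]
    for y in(-.025,0.025):
        P=np.c_[off+.01425*np.cos(a),0*a+y,.01425*np.sin(a)+.0018]
        r.append(proj(W,s["position"]+Rt.apply(P))[:,1].min().round(1))
    print(off,r)
E
```

```text
[ 0.5351 -0.1269  0.2335] 13.377009917419644 [[-0.3, -0.4], [0.3, 0.0], [-0.3, -0.3], [1.1, 0.1], [-0.6, -0.2], [-1.0, 0.7], [2.9, 0.6]]
[ 0.535  -0.127   0.2343] 13.426920749102116 [[-0.2, -0.0], [0.3, 0.2], [-0.3, -0.1], [1.1, 0.1], [-0.6, -0.1]]
anv (531.5714285714286, 250.71428571428572)
-90 [553.3 250.3]
-88 [550.4 250.2]
-86 [547.4 250.2]
-84 [544.5 250.2]
-82 [541.5 250.2]
-80 [538.5 250.2]
-78 [535.5 250.1]
-76 [532.5 250.1]
-74 [529.5 250.1]
-72 [526.5 250.1]
[[ 0.52618942 -0.00275125  0.03      ]
 [ 0.55441454 -0.12074337  0.03      ]] 13.453030710582054
tcp in guide [0.00164666 0.05969622 0.11783798]
290.1428571428571
-0.003 [np.float64(292.5), np.float64(292.5)]
-0.001 [np.float64(288.1), np.float64(288.1)]
0 [np.float64(285.9), np.float64(285.9)]
0.001 [np.float64(283.7), np.float64(283.7)]
0.003 [np.float64(279.2), np.float64(279.3)]
```

Call:
step_arm(
  plan=[
    [[0, 0, 0.007], [0, 0, 0.008], 255],
    [[0, 0, 0.007], [0, 0, 0.025], 255],
    [[0, 0, 0.007], [0, 0, 0.045], 255],
    [[0, 0, 0.007], [0, 0, 0.063], 255],
    [[0, 0, 0.007], [0, 0, 0.076], 255],
    [[0, 0, 0.007], [0, 0, 0.083], 255],
    [[0, 0, 0.007], [0, 0, 0.0865], 255],
    [[0, 0, 0.007], [0, 0, 0.0872], 255],
    [[0, 0, 0.007], [0, 0, 0.0872], 255],
    [[0, 0, 0.007], [0, 0, 0.0872], 255],
  ],
)

```text
time: 8.7
position: [0.5231, -0.0695, 0.031]
tool_rot: [3.12, 0.363, 0.001]
ft_force: [-0.2, -0.5, -1.1]
grip_width: 0.686
```

```bash
cat > st.py <<'E'
from h import *
G=np.array([.535,-.127,0]);RG=R.from_euler('xyz',[0,0,13.42],degrees=True)
def show():
    s=ctrl.get_state();M=R.from_rotvec(s["tool_rot"]).as_matrix()
    print("t",round(s["time"],2),"guide pos mm",(RG.inv().apply(s["position"]-G)*1000).round(2),"yaw",np.degrees(np.arctan2(M[1,0],M[0,0])).round(2),"F guide",RG.inv().apply(s["ft_force"]).round(2),"w",round(s["grip_width"]*87,1))
E
python3 - <<'E'
from st import *
show();im,c=grab("wrist","w7");show();ctrl.get_image("side");show();im,c=grab("side","s7",(200,200,200,120),4);show()
E
```

```text
t 8.7 guide pos mm [ 1.78 58.7  30.97] yaw 13.28 F guide [-0.31 -0.45 -1.05] w 59.7
t 8.75 guide pos mm [ 1.72 58.68 30.92] yaw 13.28 F guide [-0.21  0.1  -0.57] w 60.0
t 8.8 guide pos mm [ 1.69 58.75 30.84] yaw 13.28 F guide [ 0.6  -0.1  -0.73] w 60.3
t 8.85 guide pos mm [ 1.59 58.77 30.76] yaw 13.28 F guide [-1.07 -0.05 -0.55] w 60.0
```

View pics/w7.png

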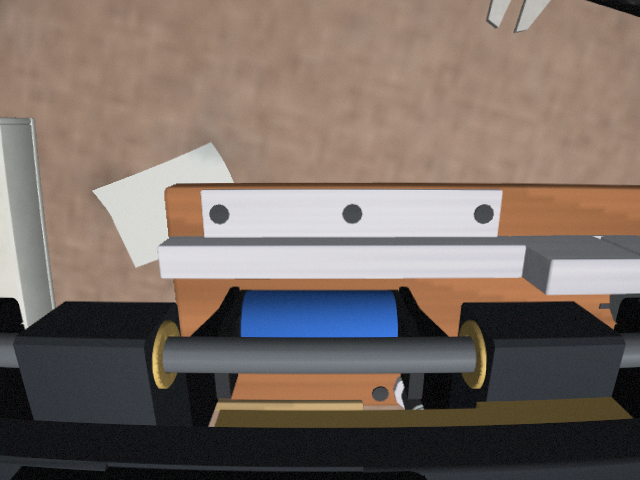

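View pics/s7.png

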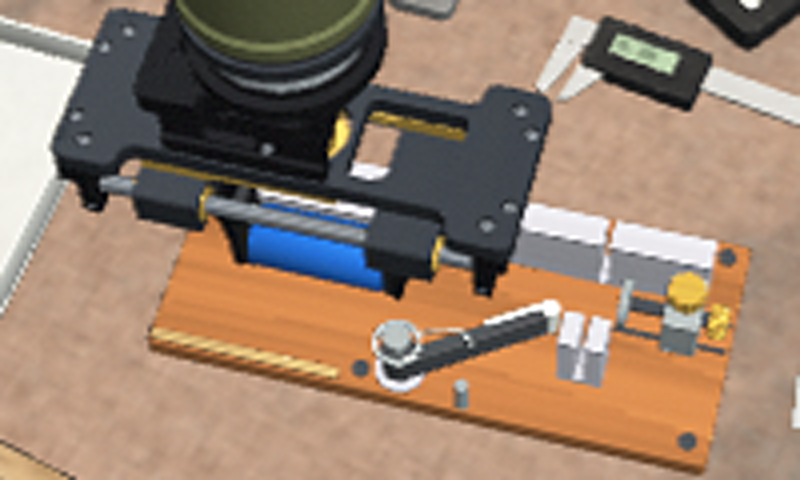

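Call:
step_arm(
  plan=[
    [[0, 0, 0], [0.0007, 0, 0], 255],
    [[0, 0, 0], [0.0014, 0, 0], 255],
    [[0, 0, 0], [0.0021, 0, 0], 255],
    [[0, 0, 0], [0.0028, 0, 0.0002], 255],
    [[0, 0, 0], [0.0035, 0, 0.0003], 255],
    [[0, 0, 0], [0.004, 0, 0.0004], 255],
    [[0, 0, 0], [0.0045, 0, 0.0004], 255],
    [[0, 0, 0], [0.0045, 0, 0.0004], 255],
    [[0, 0, 0], [0.0045, 0, 0.0004], 255],
    [[0, 0, 0], [0.0045, 0, 0.0004], 255],
  ],
)

```text
time: 10.1
position: [0.5271, -0.0684, 0.0301]
tool_rot: [3.12, 0.363, -0.0]
ft_force: [-0.4, -0.6, -0.9]
grip_width: 0.689
```

```bash
python3 - <<'E'
from st import *
show();im,c=grab("wrist","w8",(150,170,400,200),2);show();show()
E
```

```text
t 10.1 guide pos mm [ 5.95 58.82 30.13] yaw 13.28 F guide [-0.52 -0.53 -0.89] w 60.0
t 10.15 guide pos mm [ 5.95 58.85 30.13] yaw 13.28 F guide [-0.28  0.13 -0.71] w 59.8
t 10.15 guide pos mm [ 5.95 58.85 30.13] yaw 13.28 F guide [-0.28  0.13 -0.71] w 59.8
```

View pics/w8.png

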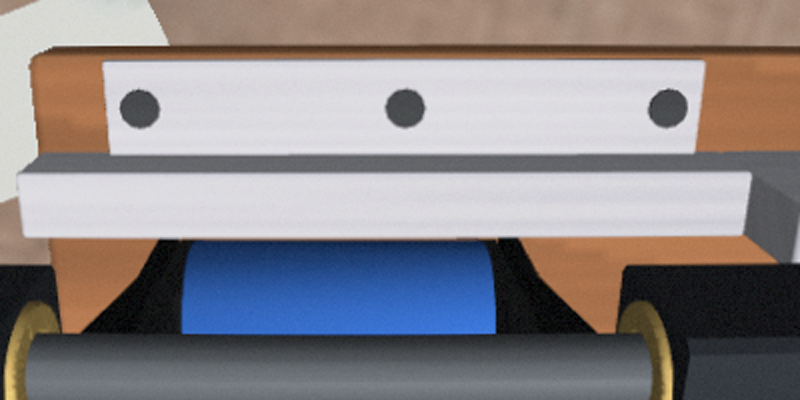

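Call:
step_arm(
  plan=[
    [[0, 0, 0], [0.0003, 0, 0], 255],
    [[0, 0, 0], [0.0006, 0, 0], 255],
    [[0, 0, 0], [0.0009, 0, 0], 255],
    [[0, 0, 0], [0.0012, 0, 0], 255],
    [[0, 0, 0], [0.0015, 0, 0], 255],
    [[0, 0, 0], [0.0018, 0, 0], 255],
    [[0, 0, 0], [0.002, 0, 0], 255],
    [[0, 0, 0], [0.002, 0, 0], 255],
    [[0, 0, 0], [0.002, 0, 0], 255],
    [[0, 0, 0], [0.002, 0, 0], 255],
  ],
)

```text
time: 11.4
position: [0.5284, -0.0681, 0.0299]
tool_rot: [3.12, 0.363, -0.002]
ft_force: [-3.8, -0.2, 1.4]
grip_width: 0.687
```

```bash
python3 - <<'E'
from st import *
show();im,c=grab("wrist","w9",(150,170,400,200),2);show()
E
```

```text
t 11.4 guide pos mm [ 7.27 58.8  29.92] yaw 13.27 F guide [-3.71  0.69  1.42] w 59.7
t 11.45 guide pos mm [ 7.27 58.81 29.92] yaw 13.28 F guide [-4.86  0.34  1.49] w 59.5
```

View pics/w9.png

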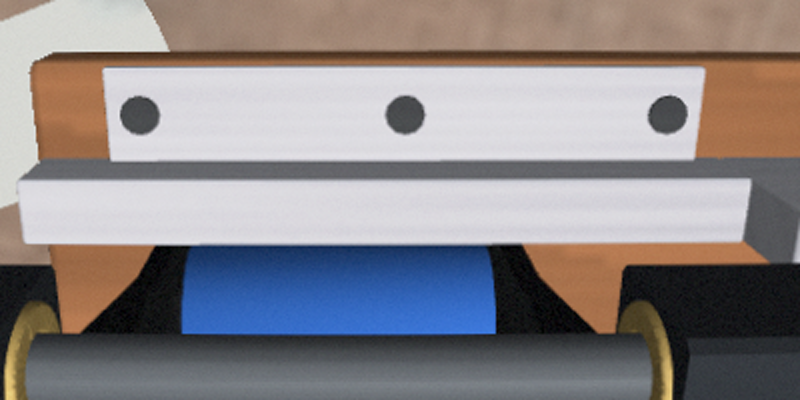

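Call:
step_arm(
  plan=[
    [[0, 0, 0], [-0.0003, 0, 0], 255],
    [[0, 0, 0], [-0.0005, 0, 0], 255],
    [[0, 0, 0], [-0.0005, 0, 0], 40],
    [[0, 0, 0], [-0.0005, 0, 0], 40],
    [[0, 0, 0], [-0.0005, 0, 0], 40],
    [[0, 0, 0], [-0.0005, 0, 0], 40],
    [[0, 0, 0], [-0.0005, 0, -0.005], 40],
    [[0, 0, 0], [-0.0005, 0, -0.02], 40],
    [[0, 0, 0], [-0.0005, 0, -0.04], 40],
    [[0, 0, 0], [-0.0005, 0, -0.06], 40],
  ],
)

```text
time: 12.7
position: [0.529, -0.068, 0.0919]
tool_rot: [3.12, 0.363, 0.002]
ft_force: [-0.3, 0.2, -0.2]
grip_width: 0.838
```

```bash
python3 - <<'E'
from st import *
show();im,c=grab("wrist","w10");show();im,c=grab("side","s10",(200,200,200,120),4)
E
```

```text
t 12.7 guide pos mm [ 7.88 58.81 91.85] yaw 13.29 F guide [-0.21  0.28 -0.18] w 72.9
t 12.75 guide pos mm [ 9.68 58.22 94.6 ] yaw 13.3 F guide [ 1.12 -0.18  2.69] w 73.1
```

View pics/w10.png

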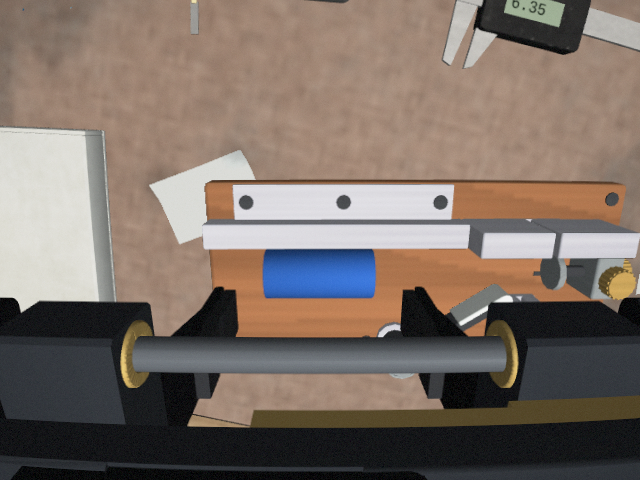

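View pics/s10.png

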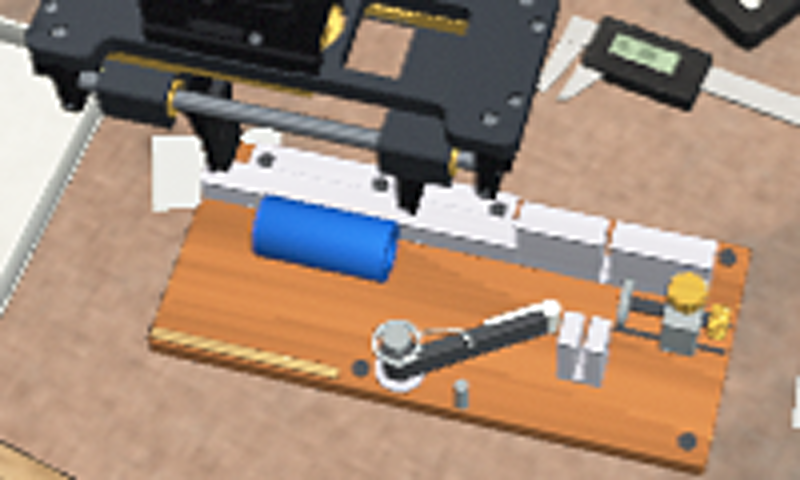

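Call:
step_arm(
  plan=[
    [[0, 0, 0], [0, -0.006, 0], 255],
    [[0, 0, 0], [0, -0.012, 0], 255],
    [[0, 0, 0], [0, -0.02, 0], 255],
    [[0, 0, 0], [0, -0.03, 0], 255],
    [[0, 0, 0], [0, -0.04, 0], 255],
    [[0, 0, 0], [0, -0.05, 0], 255],
    [[0, 0, 0], [0, -0.055, 0], 255],
    [[0, 0, 0], [0, -0.055, 0], 255],
    [[0, 0, 0], [0, -0.055, 0], 255],
    [[0, 0, 0], [0, -0.055, 0], 255],
  ],
)

```text
time: 14.05
position: [0.516, -0.015, 0.0901]
tool_rot: [3.12, 0.362, -0.0]
ft_force: [0.7, 0.4, 0.0]
grip_width: 0.003
```

```bash
python3 - <<'E'
from st import *
show();im,c=grab("wrist","w11");show();im,c=grab("side","s11",(190,180,130,100),6)
E
```

```text
t 14.05 guide pos mm [  7.56 113.39  90.1 ] yaw 13.24 F guide [0.76 0.21 0.03] w 0.2
t 14.1 guide pos mm [  7.58 113.43  90.1 ] yaw 13.25 F guide [-0.38 -0.57  0.67] w 0.4
```

View pics/w11.png

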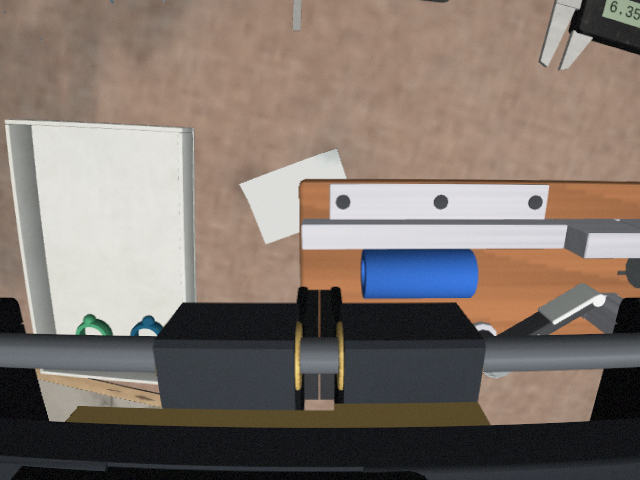

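View pics/s11.png

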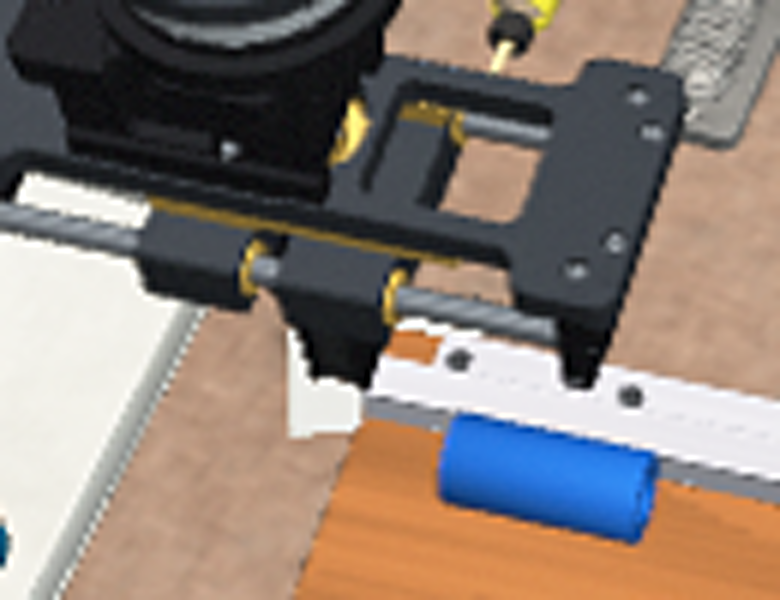

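Call:
step_arm(
  plan=[
    [[0, 0, -0.17], [0, 0, 0], 255],
    [[0, 0, -0.35], [0, 0, 0], 255],
    [[0, 0, -0.53], [0, 0, 0], 255],
    [[0, 0, -0.71], [0, 0, 0], 255],
    [[0, 0, -0.89], [0, 0, 0], 255],
    [[0, 0, -1.07], [0, 0, 0], 255],
    [[0, 0, -1.25], [0, 0, 0], 255],
    [[0, 0, -1.42], [0, 0, 0], 255],
    [[0, 0, -1.571], [0, 0, 0], 255],
    [[0, 0, -1.571], [0, 0, 0], 255],
  ],
)

```text
time: 15.4
position: [0.516, -0.0147, 0.0901]
tool_rot: [-1.952, -2.462, 0.0]
ft_force: [-0.4, 0.7, 0.1]
grip_width: 0.006
```

```bash
python3 - <<'E'
from st import *
show();im,c=grab("wrist","w12");show();im,c=grab("side","s12",(190,180,130,100),6);show();print(ctrl.get_state()["joint_positions"])
E
```

```text
t 15.4 guide pos mm [  7.55 113.62  90.06] yaw 103.18 F guide [-0.25  0.79  0.09] w 0.5
t 15.45 guide pos mm [  7.59 113.62  90.1 ] yaw 103.11 F guide [-0.45  0.8  -0.5 ] w 0.4
t 15.5 guide pos mm [  7.59 113.68  90.11] yaw 103.12 F guide [-0.53 -0.38  0.36] w 0.8
[ 0.69250693  0.24725884 -0.78965531  1.9271773   0.20202187  1.04748708
  0.04526161]
```

View pics/w12.png

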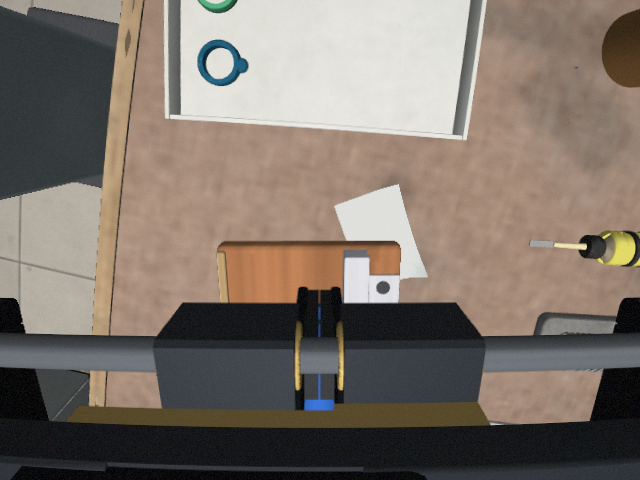

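View pics/s12.png

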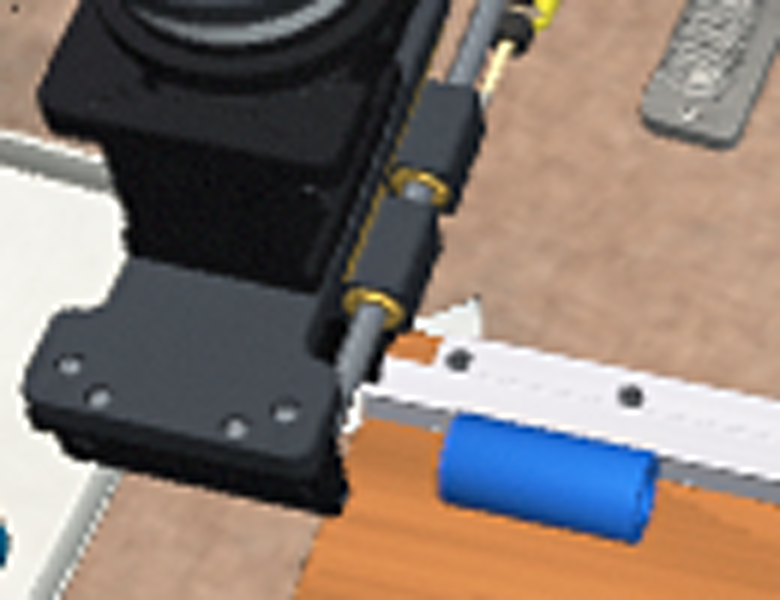

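Call:
step_arm(
  plan=[
    [[0, 0, 0], [0, -0.002, 0.008], 255],
    [[0, 0, 0], [0, -0.002, 0.02], 255],
    [[0, 0, 0], [0, -0.002, 0.033], 255],
    [[0, 0, 0], [0, -0.002, 0.045], 255],
    [[0, 0, 0], [0, -0.002, 0.053], 255],
    [[0, 0, 0], [0, -0.002, 0.056], 255],
    [[0, 0, 0], [-0.003, -0.002, 0.056], 255],
    [[0, 0, 0], [-0.007, -0.002, 0.056], 255],
    [[0, 0, 0], [-0.01, -0.002, 0.056], 255],
    [[0, 0, 0], [-0.01, -0.002, 0.056], 255],
  ],
)

```text
time: 16.75
position: [0.5166, -0.0252, 0.0344]
tool_rot: [1.95, 2.462, 0.0]
ft_force: [0.5, -0.4, -0.3]
grip_width: 0.009
```

```bash
python3 - <<'E'
from st import *
show();im,c=grab("side","s13",(190,180,200,150),4);show()
E
```

```text
t 16.75 guide pos mm [  5.7  103.25  34.35] yaw 103.24 F guide [ 0.36 -0.46 -0.27] w 0.8
t 16.8 guide pos mm [  5.65 103.58  34.29] yaw 103.27 F guide [-0.42 -0.23  0.07] w 0.5
```

View pics/s13.png

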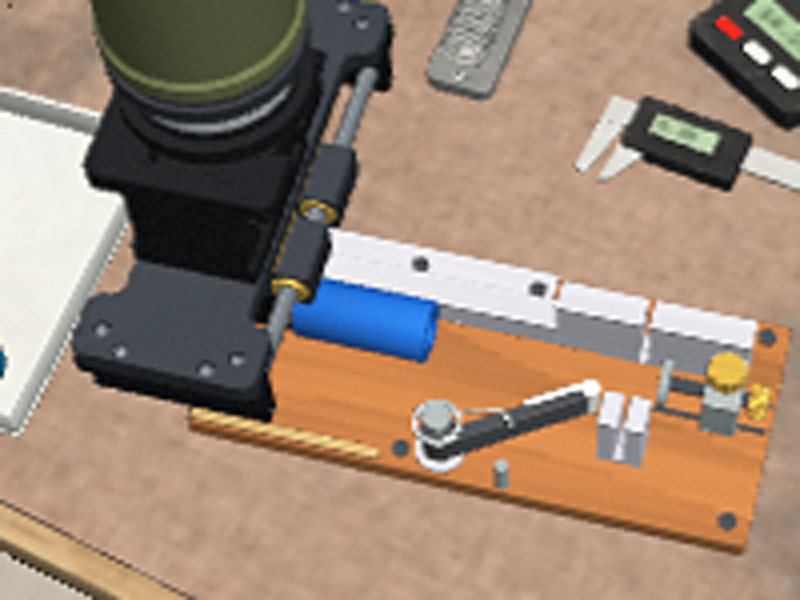

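Call:
step_arm(
  plan=[
    [[0, 0, 0], [-0.003, 0, 0], 255],
    [[0, 0, 0], [-0.008, 0, 0], 255],
    [[0, 0, 0], [-0.014, 0, 0], 255],
    [[0, 0, 0], [-0.021, 0, 0], 255],
    [[0, 0, 0], [-0.028, 0, 0], 255],
    [[0, 0, 0], [-0.035, 0, 0], 255],
    [[0, 0, 0], [-0.042, 0, 0], 255],
    [[0, 0, 0], [-0.048, 0, 0], 255],
    [[0, 0, 0], [-0.053, 0, 0], 255],
    [[0, 0, 0], [-0.056, 0, 0], 255],
  ],
)

```text
time: 18.05
position: [0.5293, -0.0795, 0.0341]
tool_rot: [1.95, 2.463, -0.0]
ft_force: [0.1, 0.2, 0.8]
grip_width: 0.008
```

```bash
python3 - <<'E'
from st import *
show();im,c=grab("side","s14",(190,180,200,150),4);show()
E
```

```text
t 18.05 guide pos mm [ 5.43 47.49 34.12] yaw 103.28 F guide [0.16 0.18 0.79] w 0.7
t 18.1 guide pos mm [ 5.4  47.13 34.09] yaw 103.26 F guide [ 0.03  0.41 -0.45] w 0.3
```

View pics/s14.png

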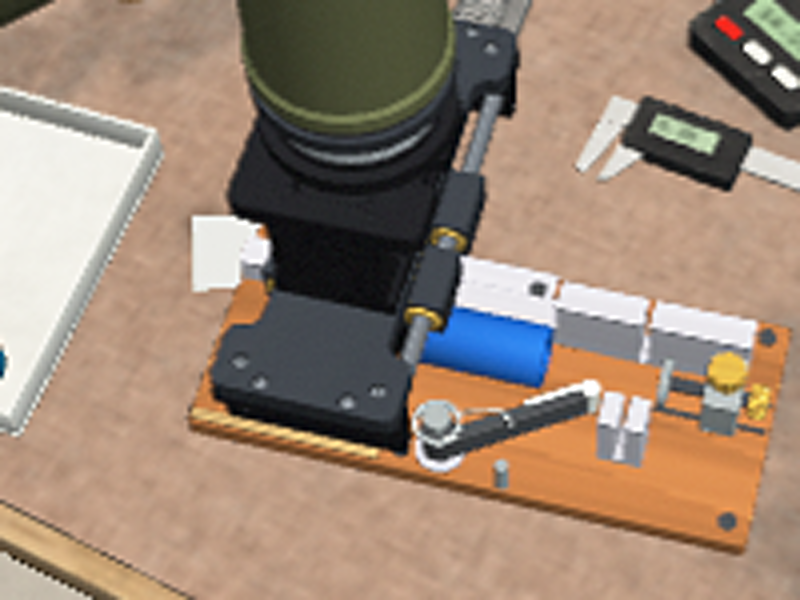

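Call:
step_arm(
  plan=[
    [[0, 0, 0], [-0.003, 0, 0], 255],
    [[0, 0, 0], [-0.006, 0, 0], 255],
    [[0, 0, 0], [-0.009, 0, 0], 255],
    [[0, 0, 0], [-0.012, 0, 0], 255],
    [[0, 0, 0], [-0.015, 0, 0], 255],
    [[0, 0, 0], [-0.018, 0, 0], 255],
    [[0, 0, 0], [-0.021, 0, 0], 255],
    [[0, 0, 0], [-0.024, 0, 0], 255],
    [[0, 0, 0], [-0.027, 0, 0], 255],
    [[0, 0, 0], [-0.03, 0, 0], 255],
  ],
)

```text
time: 19.35
position: [0.535, -0.1016, 0.034]
tool_rot: [-1.94, -2.461, -0.006]
ft_force: [-5.0, 14.9, 6.8]
grip_width: 0.004
```

```bash
python3 - <<'E'
from st import *
show();im,c=grab("side","s15",(190,180,200,150),4);show()
E
```

```text
t 19.35 guide pos mm [ 5.84 24.67 34.05] yaw 103.51 F guide [-1.43 15.7   6.76] w 0.4
t 19.4 guide pos mm [ 5.8  24.12 34.03] yaw 103.49 F guide [-0.15 12.66  5.48] w 0.7
```

View pics/s15.png

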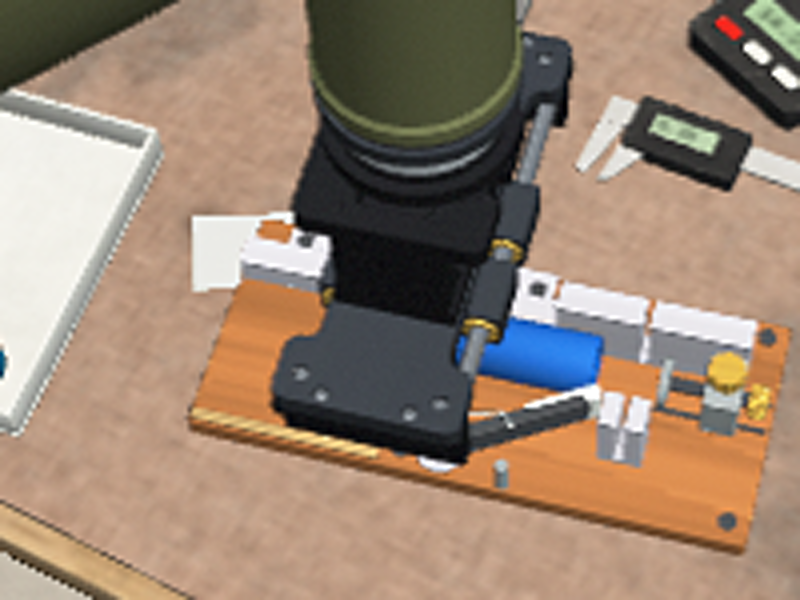

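```bash
python3 - <<'E'
from st import *
for i in range(5):
  ctrl.get_image("side");show()
im,c=grab("side","s16",(260,240,130,100),6);s=ctrl.get_state();print(R.from_rotvec(s["tool_rot"]).as_matrix().round(3).tolist(),s["torque"])
E
```

```text
t 19.45 guide pos mm [ 5.81 23.87 34.05] yaw 103.49 F guide [-2.06 12.72  5.09] w 0.6
t 19.5 guide pos mm [ 5.81 23.82 34.03] yaw 103.49 F guide [-1.38 10.94  5.  ] w 0.4
t 19.55 guide pos mm [ 5.81 23.75 34.04] yaw 103.48 F guide [-0.6  11.14  5.24] w 0.5
t 19.6 guide pos mm [ 5.81 23.74 34.04] yaw 103.49 F guide [-0.57 12.22  5.43] w 0.2
t 19.65 guide pos mm [ 5.83 23.77 34.06] yaw 103.49 F guide [-1.59 12.64  5.13] w 0.6
[[-0.233, 0.972, -0.003], [0.972, 0.233, 0.006], [0.007, -0.001, -1.0]] [ 2.47337706  0.70401991 -0.0098589 ]
```

View pics/s16.png

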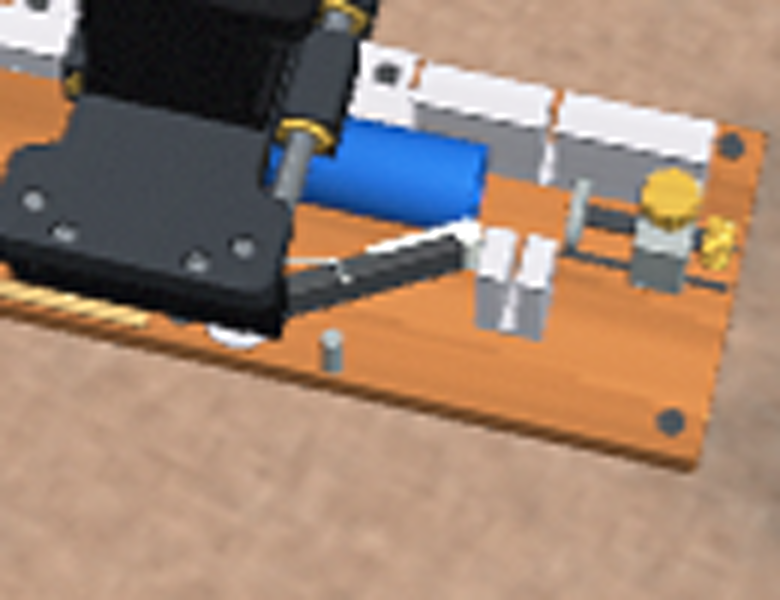

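Call:
step_arm(
  plan=[
    [[0, 0, 0], [-0.001, 0, 0], 255],
    [[0, 0, 0], [-0.002, 0, 0], 255],
    [[0, 0, 0], [-0.003, 0, 0], 255],
    [[0, 0, 0], [-0.004, 0, 0], 255],
    [[0, 0, 0], [-0.005, 0, 0], 255],
    [[0, 0, 0], [-0.006, 0, 0], 255],
    [[0, 0, 0], [-0.007, 0, 0], 255],
    [[0, 0, 0], [-0.008, 0, 0], 255],
    [[0, 0, 0], [-0.009, 0, 0], 255],
    [[0, 0, 0], [-0.01, 0, 0], 255],
  ],
)

```text
time: 20.95
position: [0.5377, -0.1131, 0.0341]
tool_rot: [-1.942, -2.462, -0.004]
ft_force: [-2.9, 10.3, 3.5]
grip_width: 0.007
```

```bash
python3 - <<'E'
from st import *
show()
for i in range(2):
  im,c=grab("side","s17",(260,240,130,100),6);show()
E
```

```text
t 20.95 guide pos mm [ 5.8  12.86 34.05] yaw 103.46 F guide [-0.43 10.69  3.51] w 0.6
t 21.0 guide pos mm [ 5.78 12.6  34.05] yaw 103.45 F guide [-0.34  9.49  4.01] w 0.9
t 21.05 guide pos mm [ 5.78 12.56 34.06] yaw 103.45 F guide [-0.43 10.49  4.47] w 0.3
```

View pics/s17.png

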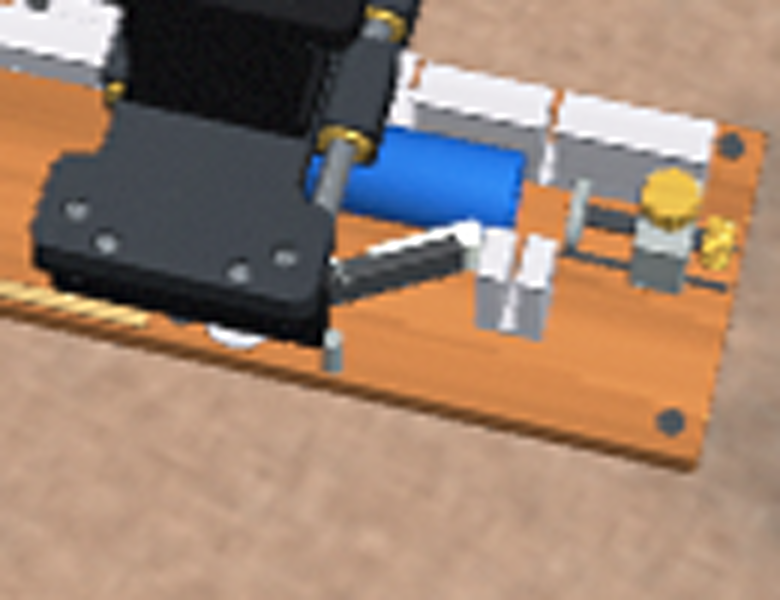

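Call:
step_arm(
  plan=[
    [[0, 0, 0], [-0.001, 0, 0], 255],
    [[0, 0, 0], [-0.002, 0, 0], 255],
    [[0, 0, 0], [-0.003, 0, 0], 255],
    [[0, 0, 0], [-0.004, 0, 0], 255],
    [[0, 0, 0], [-0.005, 0, 0], 255],
    [[0, 0, 0], [-0.006, 0, 0], 255],
    [[0, 0, 0], [-0.007, 0, 0], 255],
    [[0, 0, 0], [-0.008, 0, 0], 255],
    [[0, 0, 0], [-0.008, 0, 0], 255],
    [[0, 0, 0], [-0.008, 0, 0], 255],
  ],
)

```text
time: 22.3
position: [0.5395, -0.1211, 0.034]
tool_rot: [-1.943, -2.462, -0.004]
ft_force: [-3.1, 9.0, 3.6]
grip_width: 0.005
```

```bash
python3 - <<'E'
from st import *
show()
for i in range(2):
  im,c=grab("side","s18",(280,250,110,75),7);show()
E
```

```text
t 22.3 guide pos mm [ 5.78  4.66 34.04] yaw 103.46 F guide [-0.91  9.51  3.64] w 0.4
t 22.35 guide pos mm [ 5.78  4.68 34.04] yaw 103.46 F guide [-0.55  9.31  4.  ] w 0.8
t 22.4 guide pos mm [ 5.82  4.67 34.07] yaw 103.46 F guide [-0.62  9.81  4.52] w 0.8
```

View pics/s18.png

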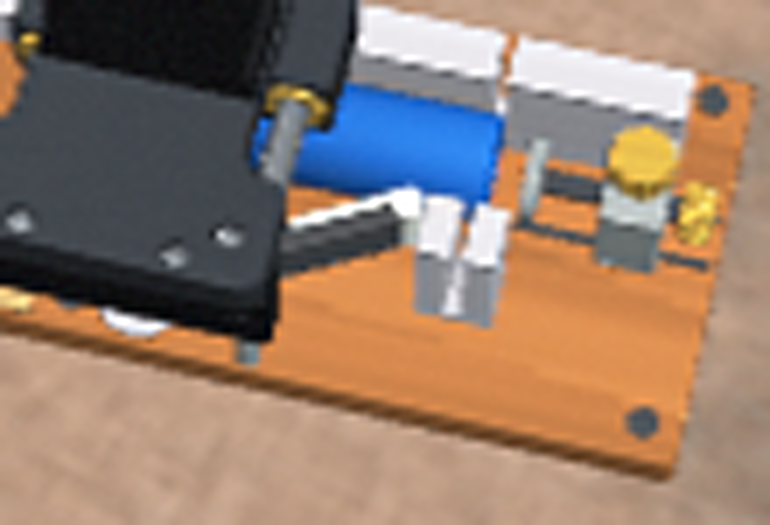

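Call:
step_arm(
  plan=[
    [[0, 0, 0], [-0.0005, 0, 0], 255],
    [[0, 0, 0], [-0.001, 0, 0], 255],
    [[0, 0, 0], [-0.0015, 0, 0], 255],
    [[0, 0, 0], [-0.002, 0, 0], 255],
    [[0, 0, 0], [-0.0025, 0, 0], 255],
    [[0, 0, 0], [-0.003, 0, 0], 255],
    [[0, 0, 0], [-0.0035, 0, 0], 255],
    [[0, 0, 0], [-0.0035, 0, 0], 255],
    [[0, 0, 0], [-0.0035, 0, 0], 255],
    [[0, 0, 0], [-0.0035, 0, 0], 255],
  ],
)

```text
time: 23.65
position: [0.5403, -0.1243, 0.0341]
tool_rot: [-1.942, -2.462, -0.004]
ft_force: [-3.3, 9.8, 4.1]
grip_width: 0.003
```

```bash
python3 - <<'E'
from st import *
show()
for i in range(2):
  im,c=grab("side","s19",(280,250,110,75),7);show()
E
```

```text
t 23.65 guide pos mm [ 5.82  1.35 34.06] yaw 103.46 F guide [-0.95 10.28  4.1 ] w 0.2
t 23.7 guide pos mm [ 5.81  1.31 34.05] yaw 103.46 F guide [-0.24  9.31  4.44] w 0.9
t 23.75 guide pos mm [ 5.82  1.33 34.06] yaw 103.46 F guide [-0.14 10.72  4.92] w 0.1
```

View pics/s19.png

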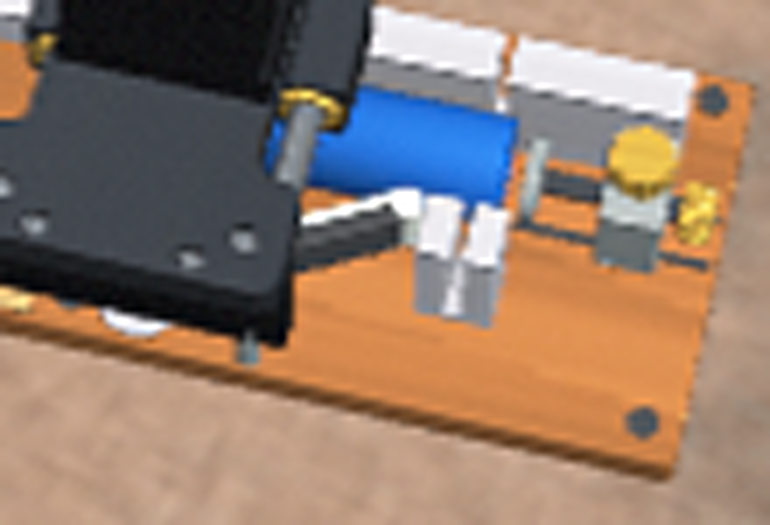

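Call:
step_arm(
  plan=[
    [[0, 0, 0], [-0.0003, 0, 0], 255],
    [[0, 0, 0], [-0.0006, 0, 0], 255],
    [[0, 0, 0], [-0.0009, 0, 0], 255],
    [[0, 0, 0], [-0.0012, 0, 0], 255],
    [[0, 0, 0], [-0.0015, 0, 0], 255],
    [[0, 0, 0], [-0.0018, 0, 0], 255],
    [[0, 0, 0], [-0.002, 0, 0], 255],
    [[0, 0, 0], [-0.002, 0, 0], 255],
    [[0, 0, 0], [-0.002, 0, 0], 255],
    [[0, 0, 0], [-0.002, 0, 0], 255],
  ],
)

```text
time: 25.0
position: [0.5408, -0.126, 0.0341]
tool_rot: [-1.942, -2.462, -0.005]
ft_force: [-2.9, 10.3, 4.5]
grip_width: 0.005
```

```bash
python3 - <<'E'
from st import *
show()
for i in range(2):
  im,c=grab("side","s20",(280,250,110,75),7);show()
E
```

```text
t 25.0 guide pos mm [ 5.84 -0.34 34.07] yaw 103.47 F guide [-0.47 10.72  4.46] w 0.5
t 25.05 guide pos mm [ 5.82 -0.32 34.04] yaw 103.47 F guide [-1.7  10.56  5.15] w 0.5
t 25.1 guide pos mm [ 5.81 -0.35 34.05] yaw 103.47 F guide [-0.32  9.79  3.88] w 0.5
```

View pics/s20.png

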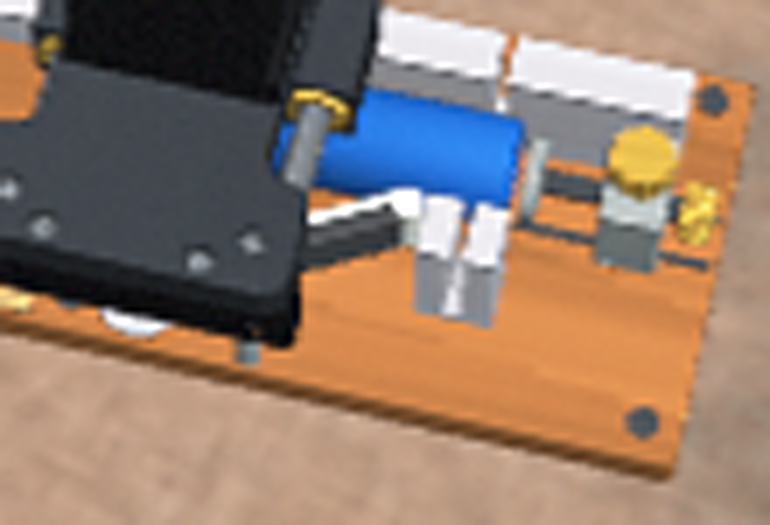

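Call:
step_arm(
  plan=[
    [[0, 0, 0], [-0.0003, 0, 0], 255],
    [[0, 0, 0], [-0.0006, 0, 0], 255],
    [[0, 0, 0], [-0.0009, 0, 0], 255],
    [[0, 0, 0], [-0.0012, 0, 0], 255],
    [[0, 0, 0], [-0.0015, 0, 0], 255],
    [[0, 0, 0], [-0.0015, 0, 0], 255],
    [[0, 0, 0], [-0.0015, 0, 0], 255],
    [[0, 0, 0], [-0.0015, 0, 0], 255],
    [[0, 0, 0], [-0.0015, 0, 0], 255],
    [[0, 0, 0], [-0.0015, 0, 0], 255],
  ],
)

```text
time: 26.35
position: [0.5411, -0.1274, 0.0341]
tool_rot: [-1.942, -2.462, -0.005]
ft_force: [-2.6, 10.8, 4.5]
grip_width: 0.004
```

```bash
python3 - <<'E'
from st import *
show()
for i in range(3):
  im,c=grab("side","s21",(280,250,110,75),7);show()
E
```

```text
t 26.35 guide pos mm [ 5.82 -1.84 34.07] yaw 103.47 F guide [ 0.02 11.12  4.52] w 0.4
t 26.4 guide pos mm [ 5.82 -1.84 34.05] yaw 103.47 F guide [-0.48 11.25  5.26] w 0.3
t 26.45 guide pos mm [ 5.85 -1.82 34.07] yaw 103.47 F guide [-1.03 10.46  4.52] w 0.3
t 26.5 guide pos mm [ 5.82 -1.79 34.04] yaw 103.47 F guide [-0.62 11.71  5.05] w 0.4
```

View pics/s21.png

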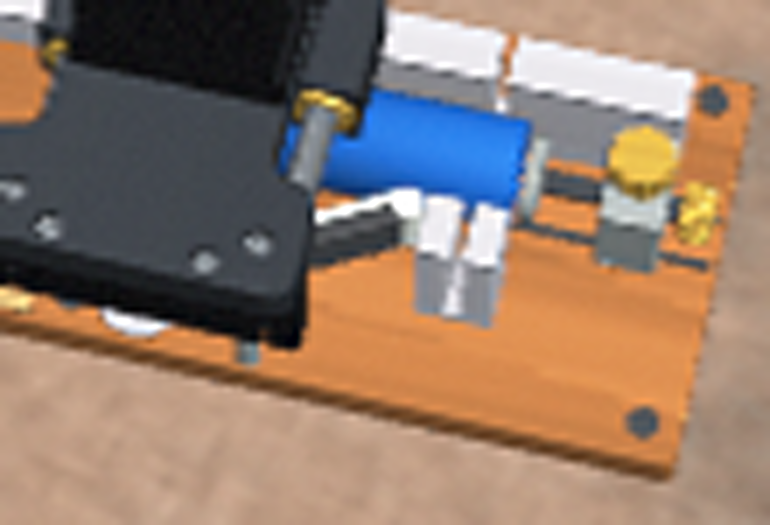

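Call:
step_arm(
  plan=[
    [[0, 0, 0], [-0.0002, 0, 0], 255],
    [[0, 0, 0], [-0.0004, 0, 0], 255],
    [[0, 0, 0], [-0.0006, 0, 0], 255],
    [[0, 0, 0], [-0.0008, 0, 0], 255],
    [[0, 0, 0], [-0.001, 0, 0], 255],
    [[0, 0, 0], [-0.001, 0, 0], 255],
    [[0, 0, 0], [-0.001, 0, 0], 255],
    [[0, 0, 0], [-0.001, 0, 0], 255],
    [[0, 0, 0], [-0.001, 0, 0], 255],
    [[0, 0, 0], [-0.001, 0, 0], 255],
  ],
)

```text
time: 27.75
position: [0.5413, -0.1283, 0.0341]
tool_rot: [-1.942, -2.462, -0.005]
ft_force: [-4.2, 10.2, 4.3]
grip_width: 0.008
```

```bash
python3 - <<'E'
from st import *
show()
for i in range(4):
  im,c=grab("side","s22",(280,250,110,75),7);show()
E
```

```text
t 27.75 guide pos mm [ 5.84 -2.77 34.05] yaw 103.47 F guide [-1.75 10.86  4.28] w 0.7
t 27.8 guide pos mm [ 5.82 -2.77 34.04] yaw 103.47 F guide [-1.08 11.    5.04] w 0.7
t 27.85 guide pos mm [ 5.85 -2.79 34.07] yaw 103.47 F guide [-1.02 11.24  5.46] w 0.3
t 27.9 guide pos mm [ 5.82 -2.73 34.02] yaw 103.48 F guide [-1.   10.89  4.75] w 0.4
t 27.95 guide pos mm [ 5.82 -2.78 34.05] yaw 103.47 F guide [-1.01 11.43  4.68] w 0.6
```

View pics/s22.png

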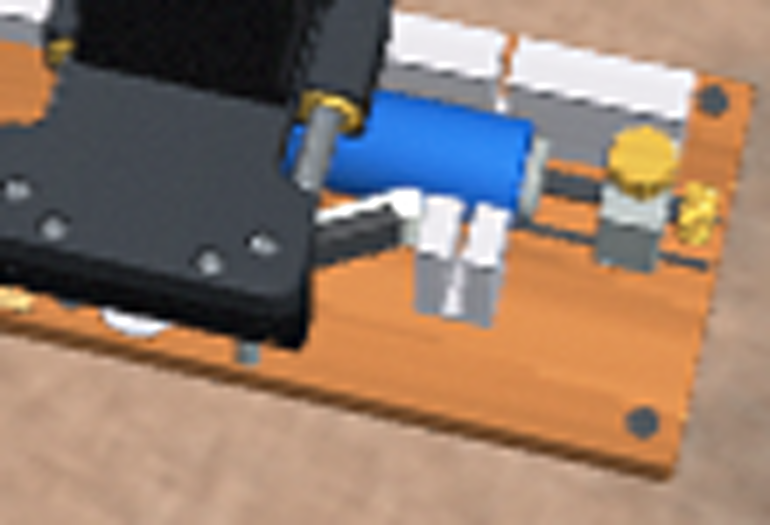

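Call:
step_arm(
  plan=[
    [[0, 0, 0], [-0.0002, 0, 0], 255],
    [[0, 0, 0], [-0.0004, 0, 0], 255],
    [[0, 0, 0], [-0.0006, 0, 0], 255],
    [[0, 0, 0], [-0.0008, 0, 0], 255],
    [[0, 0, 0], [-0.001, 0, 0], 255],
    [[0, 0, 0], [-0.001, 0, 0], 255],
    [[0, 0, 0], [-0.001, 0, 0], 255],
    [[0, 0, 0], [-0.001, 0, 0], 255],
    [[0, 0, 0], [-0.001, 0, 0], 255],
    [[0, 0, 0], [-0.001, 0, 0], 255],
  ],
)

```text
time: 29.2
position: [0.5415, -0.1292, 0.034]
tool_rot: [-1.942, -2.462, -0.005]
ft_force: [-3.9, 10.5, 4.8]
grip_width: 0.002
```

```bash
python3 - <<'E'
from st import *
show()
for i in range(3):
  im,c=grab("side","s23",(280,250,110,75),7);show()
E
```

```text
t 29.2 guide pos mm [ 5.82 -3.62 34.03] yaw 103.48 F guide [-1.34 11.13  4.78] w 0.1
t 29.25 guide pos mm [ 5.82 -3.65 34.05] yaw 103.48 F guide [-0.54 10.53  4.93] w 0.4
t 29.3 guide pos mm [ 5.85 -3.66 34.09] yaw 103.47 F guide [-1.55 11.14  4.23] w 0.8
t 29.35 guide pos mm [ 5.83 -3.65 34.07] yaw 103.48 F guide [-1.05 11.76  3.84] w 0.1
```

View pics/s23.png

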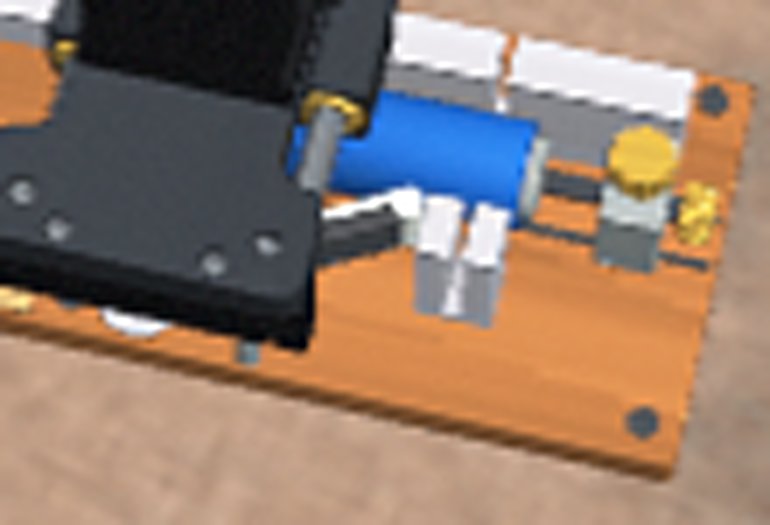

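Call:
step_arm(
  plan=[
    [[0, 0, 0], [-0.0002, 0, 0], 255],
    [[0, 0, 0], [-0.0004, 0, 0], 255],
    [[0, 0, 0], [-0.0006, 0, 0], 255],
    [[0, 0, 0], [-0.0008, 0, 0], 255],
    [[0, 0, 0], [-0.001, 0, 0], 255],
    [[0, 0, 0], [-0.0012, 0, 0], 255],
    [[0, 0, 0], [-0.0012, 0, 0], 255],
    [[0, 0, 0], [-0.0012, 0, 0], 255],
    [[0, 0, 0], [-0.0012, 0, 0], 255],
    [[0, 0, 0], [-0.0012, 0, 0], 255],
  ],
)

```text
time: 30.6
position: [0.5415, -0.1292, 0.0341]
tool_rot: [-1.94, -2.462, -0.006]
ft_force: [-4.1, 12.9, 6.3]
grip_width: 0.004
```

```bash
python3 - <<'E'
from st import *
show()
for i in range(3):
  im,c=grab("side","s24",(280,250,110,75),7);show()
E
```

```text
t 30.6 guide pos mm [ 5.85 -3.69 34.06] yaw 103.51 F guide [-1.   13.51  6.26] w 0.4
t 30.65 guide pos mm [ 5.8  -3.73 34.05] yaw 103.51 F guide [-1.56 13.91  6.22] w 0.3
t 30.7 guide pos mm [ 5.8  -3.68 34.02] yaw 103.51 F guide [-2.11 13.84  6.52] w 0.2
t 30.75 guide pos mm [ 5.81 -3.68 34.04] yaw 103.51 F guide [-1.05 13.04  5.23] w 0.4
```

View pics/s24.png

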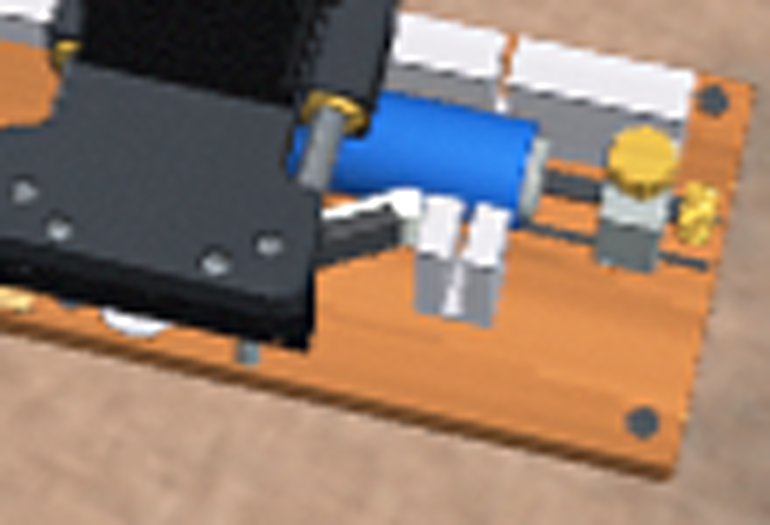

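Call:
step_arm(
  plan=[
    [[0, 0, 0], [-0.0002, 0, 0], 255],
    [[0, 0, 0], [-0.0004, 0, 0], 255],
    [[0, 0, 0], [-0.0006, 0, 0], 255],
    [[0, 0, 0], [-0.0008, 0, 0], 255],
    [[0, 0, 0], [-0.001, 0, 0], 255],
    [[0, 0, 0], [-0.0012, 0, 0], 255],
    [[0, 0, 0], [-0.0013, 0, 0], 255],
    [[0, 0, 0], [-0.0013, 0, 0], 255],
    [[0, 0, 0], [-0.0013, 0, 0], 255],
    [[0, 0, 0], [-0.0013, 0, 0], 255],
  ],
)

```text
time: 32.0
position: [0.5415, -0.1293, 0.034]
tool_rot: [-1.938, -2.461, -0.006]
ft_force: [-6.1, 15.6, 7.7]
grip_width: 0.006
```

```bash
python3 - <<'E'
from st import *
show()
for i in range(5):
  im,c=grab("side","s25",(280,250,110,75),7);show()
E
```

```text
t 32.0 guide pos mm [ 5.81 -3.71 34.03] yaw 103.55 F guide [-2.3  16.61  7.72] w 0.5
t 32.05 guide pos mm [ 5.8  -3.74 34.05] yaw 103.54 F guide [-1.34 16.46  7.35] w 0.3
t 32.1 guide pos mm [ 5.84 -3.75 34.07] yaw 103.55 F guide [-2.28 15.41  7.49] w 0.4
t 32.15 guide pos mm [ 5.83 -3.74 34.05] yaw 103.55 F guide [-2.38 14.81  7.2 ] w 0.3
t 32.2 guide pos mm [ 5.82 -3.74 34.04] yaw 103.54 F guide [-2.01 15.58  7.13] w 0.5
t 32.25 guide pos mm [ 5.79 -3.74 34.03] yaw 103.54 F guide [-1.13 15.99  7.81] w 0.8
```

View pics/s25.png

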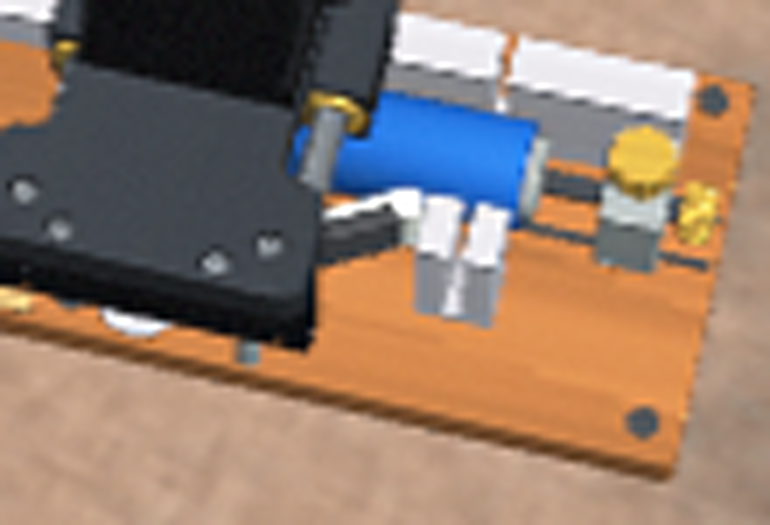

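Call:
step_arm(
  plan=[
    [[0, 0, 0], [-0.0001, 0, 0], 255],
    [[0, 0, 0], [-0.0002, 0, 0], 255],
    [[0, 0, 0], [-0.0003, 0, 0], 255],
    [[0, 0, 0], [-0.0004, 0, 0], 255],
    [[0, 0, 0], [-0.0004, 0, 0], 255],
    [[0, 0, 0], [-0.0004, 0, 0], 255],
    [[0, 0, 0], [-0.0004, 0, 0], 255],
    [[0, 0, 0], [-0.0004, 0, 0], 255],
    [[0, 0, 0], [-0.0004, 0, 0], 255],
    [[0, 0, 0], [-0.0004, 0, 0], 255],
  ],
)

```text
time: 33.5
position: [0.5415, -0.1293, 0.0341]
tool_rot: [-1.938, -2.461, -0.007]
ft_force: [-6.6, 15.3, 7.4]
grip_width: 0.008
```

```bash
python3 - <<'E'
from st import *
show()
for i in range(4):
  ctrl.get_image("side");show()
E
```

```text
t 33.5 guide pos mm [ 5.82 -3.76 34.06] yaw 103.56 F guide [-2.87 16.43  7.45] w 0.7
t 33.55 guide pos mm [ 5.83 -3.76 34.06] yaw 103.56 F guide [-1.04 15.1   7.72] w 0.1
t 33.6 guide pos mm [ 5.85 -3.71 34.06] yaw 103.56 F guide [-2.82 15.54  8.48] w 0.6
t 33.65 guide pos mm [ 5.83 -3.73 34.06] yaw 103.56 F guide [-1.75 16.29  8.48] w 0.3
t 33.7 guide pos mm [ 5.84 -3.78 34.06] yaw 103.56 F guide [-2.22 15.85  8.02] w 1.0
```

Call:
step_arm(
  plan=[
    [[0, 0, 0], [0.002, 0, 0], 255],
    [[0, 0, 0], [0.004, 0, 0], 255],
    [[0, 0, 0], [0.006, 0, 0], 255],
    [[0, 0, 0], [0.008, 0, 0], 255],
    [[0, 0, 0], [0.011, 0, 0], 255],
    [[0, 0, 0], [0.015, 0, 0], 255],
    [[0, 0, 0], [0.02, 0, 0], 255],
    [[0, 0, 0], [0.025, 0, 0], 255],
    [[0, 0, 0], [0.03, 0, 0], 255],
    [[0, 0, 0], [0.03, 0, 0], 255],
  ],
)

```text
time: 34.95
position: [0.536, -0.1077, 0.0342]
tool_rot: [1.948, 2.464, -0.0]
ft_force: [-0.2, 0.2, 0.2]
grip_width: 0.007
```

Call:
step_arm(
  plan=[
    [[0, 0, 0], [0, 0, -0.01], 255],
    [[0, 0, 0], [0, 0, -0.025], 255],
    [[0, 0, 0], [0, 0, -0.045], 255],
    [[0, 0, 0], [0.01, 0, -0.065], 255],
    [[0, 0, 0], [0.03, 0, -0.085], 255],
    [[0, 0, 0], [0.06, 0, -0.105], 255],
    [[0, 0, 0], [0.09, 0, -0.12], 255],
    [[0, 0, 0], [0.11, 0, -0.13], 255],
    [[0, 0, 0], [0.12, 0, -0.13], 255],
    [[0, 0, 0], [0.12, 0, -0.13], 255],
  ],
)

```text
time: 36.2
position: [0.5081, 0.0087, 0.1636]
tool_rot: [-1.948, -2.464, 0.001]
ft_force: [-0.0, -0.1, -0.4]
grip_width: 0.006
```

```bash
python3 - <<'E'
from st import *
show()
im,c=grab("side","s26",(270,240,120,90),6.5);im,c=grab("side","s26f");im,c=grab("top","t26",(140,180,260,140),3);show()
E
```

```text
t 36.2 guide pos mm [  5.3  138.23 163.63] yaw 103.34 F guide [-0.06 -0.07 -0.38] w 0.5
t 36.35 guide pos mm [  5.17 136.81 163.38] yaw 103.2 F guide [ 0.14 -0.14 -0.18] w 0.3
```

View pics/s26.png

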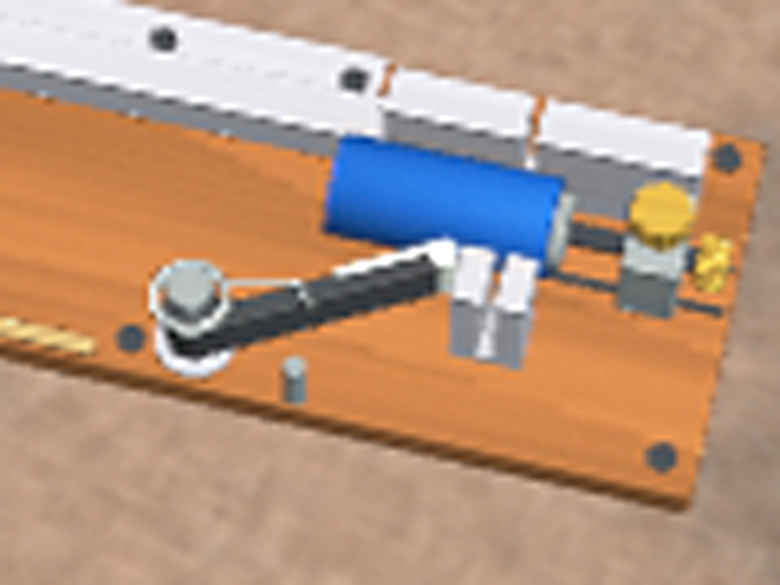

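View pics/s26f.png

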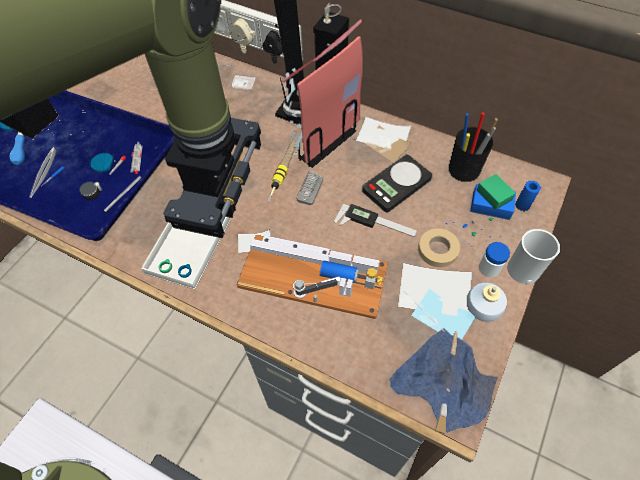

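View pics/t26.png

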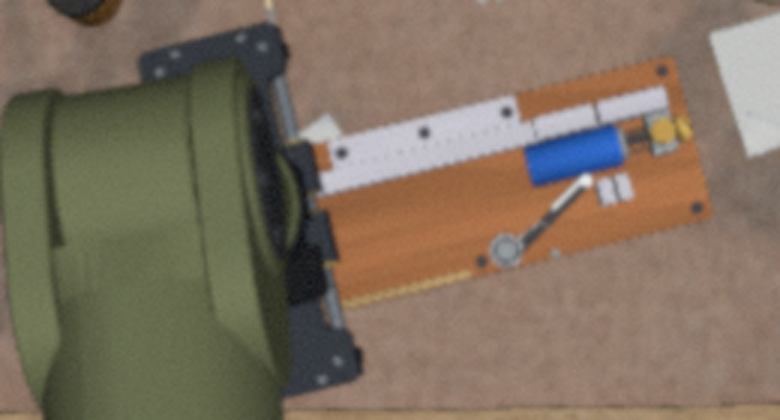

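```bash
python3 - <<'E'
import cv2,numpy as np
a=cv2.imread("pics/side0.png",0).astype(np.float32);b=cv2.imread("pics/s26f.png",0).astype(np.float32)
for n,(x,y,w,h) in dict(stop=(364,264,22,22),tray=(145,255,40,30),bedcorner=(360,295,26,22),tape=(415,225,50,45)).items():
    A=cv2.resize(a[y:y+h,x:x+w],None,fx=8,fy=8,interpolation=cv2.INTER_CUBIC);B=cv2.resize(b[y-4:y+h+4,x-4:x+w+4],None,fx=8,fy=8,interpolation=cv2.INTER_CUBIC)
    r=cv2.matchTemplate(B,A,cv2.TM_CCOEFF_NORMED);_,m,_,l=cv2.minMaxLoc(r);print(n,round(m,3),(np.array(l)/8-4))
E
```

```text
stop 0.998 [0. 0.]
tray 0.999 [0. 0.]
bedcorner 0.996 [0. 0.]
tape 0.999 [0. 0.]
```

Image matching gives zero shift for the stop, tray, bed and tape, so I'm handing in.

```bash
python3 -c "
from bench import ctrl
print(ctrl.close_job())"
```

```text
the job is handed in; nothing more can be done
None
```

The tube is loaded and the job is handed in at about 36 s of the 69 s allowed. `close_job` gives no verdict.

I gripped the tube by its ends, took it out of the tray and pressed it lightly against the fence (about 4 N) ahead of the presser. I let go of it there, then pushed it endways with the closed fingertips past the presser until it reached the anvil.

**Contact with the anvil:** The tool stopped moving (within 0.1 mm) while the command kept advancing, and the push rose from about 11 N to about 15.8 N. That puts roughly 4 to 5 N on the anvil, inside the 3 to 7 N asked for. This is worked out from the rise in push, not measured directly. The arm was then backed off and raised clear, with no force on the tool.

**Last checks:**
- **Tube:** in the side and top pictures it touches the anvil, lies along the fence and is held by the presser.
- **Stop, tray and tape:** matching the side picture against the one from the start shows no shift of the stop, the tray's near end, a bed corner or the tape roll.
- **Rings, caliper and the rest:** the rings and caliper look unmoved in the final picture. I did not check them or the jar and brush by matching; the jar is behind the arm in that picture.

**One disagreement:** The push needed was higher than the text said: 12 to 16 N at the nose and 9.5 to 11 N beyond it, with 4 to 8 N upward on the tool. I put this down to the tapered fingers wedging on the tube's top edge and adding friction on the bed, but I did not confirm it.

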